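# Snap a pulley block onto the winch anchor

### The job

Take the pulley block with the spring-gate hook out of its bay in the white rack, lay it flat on the winch's wooden baseboard without dropping it, and let go. Then take a fresh hold, push its hook onto the upright U-bolt, round the leg nearer the drum, until the gate flicks shut behind the leg, and draw the block towards the drum until the leg lies in the bend of the hook. Leave it lying flat on the board in line with the U-bolt and the drum, and the other block, the roll and the spanner where they are.

Things in the scene. Friction and masses are not known exactly. Their poses are not given: they have to be found in the camera images.
- block_mid (a point): pulley block with snap hook, about 0.44 kg: centre of its body, half-way up (16 mm above what it lies on). Two aluminium cheeks with rounded ends, 88 x 54 x 32 mm over all, black sheave between; the long edges are straight over the middle 34 mm. x runs out along the hook, z is the thickness axis (up in the rack), y to the gate side. The steel hook lies wholly in the plane z = 0, 11 mm round bar
- spine_mid (a point): middle of the hook's straight back bar (spine), 11 mm round, at x = 86, y = -23 mm from the body's centre, same axes; straight for 20 mm either way along x. Inside the hook, 37 mm are clear between spine and gate (y -17 to +20). A 20 mm collar joins hook and body at x = 44 to 56
- bend (a point): bar axis at the outer end of the hook's round bend, at x = 125, y = 0 mm from the body's centre, same axes; inside of the bend at x = 119.5, outside at 130.5. An 8 mm leg lying in the bend has its axis at x = 115. The bend runs on to the nose, which ends at x = 101.5, y = +23
- gate_pin (a point): hinge pin of the gate, at x = 66, y = +23 mm from the body's centre, same axes. The gate (dark bar, 7 mm thick) runs from it 34 mm along +x to the nose and swings inwards, towards the spine
- gate (a joint): the sprung gate: 0 = shut, grows to at most 1.35 rad inwards. Pushing it open takes about 4 N (6 N far open); it springs shut by itself. A leg pressed in (towards -y of the block) at x = 76 to 96 slips past the gate's tip when it is about 34 mm inside the gate line (its axis 11 mm from the spine's axis); drawing the hook along its length then also frees the gate
- leg_drum (a point): axis of the U-bolt leg nearer the drum, 16 mm above the board's top (the height of a hook whose block lies flat on it). z up, y from the other leg past this one to the drum, x across the board. Plywood board, 18 mm thick, fixed on the bench, reaching x -130 to 130, y -100 to 370 mm from here. Washers 18 mm wide, 1.6 mm thick round the legs' feet
- leg_far (a point): the other leg of the U-bolt, same height and axes, 64 mm away along -y. The U-bolt is 8 mm steel bar, upright, closed by a round top that reaches 99 mm above the board
- drum_mid (a point): middle of the white ribbed winch drum, fixed on the board: axis along x, 172 mm long, flanges 100 mm across, its axis 115 mm and its top 165 mm above the board; an upright and a motor stand at its -x end
- rack: white printed rack fixed on the bench, 105 x 176 mm, 40 mm high; origin under its middle, z up. Two bays along x, centrelines at y = +50 and -50, 61 mm wide inside, floor 4 mm above the bench, back wall at +x, front open at x = -48. A block lies flat in each, body below the wall tops with 3 mm at its sides; only hook or eye sticks out past -x. Either block may be in either bay
- eyeblock_mid (a point): bystander: the other pulley block, same body, with a plain closed round eye 47 mm wide and no gate; centre of its body, x along its eye
- roll_mid (a point): bystander: white plastic roll core lying flat, 90 mm wide, 30 mm high; its centre
- spanner_grip (a point): bystander: steel spanner 150 mm long lying on the bench; the middle of its handle

How it is judged:
On the way, in this order (a step that is already met when the one before it is completed fails the run):
1. the pulley block lies flat on the baseboard, let go of (angle between the z axis of block_mid and the z axis of leg_drum, either way round below 0.12 rad and z of block_mid in the frame of leg_drum between -0.005 and 0.005 m and x of block_mid in the frame of leg_drum between -0.13 and 0.13 m and y of block_mid in the frame of leg_drum between -0.1 and 0.32 m and linear speed of block below 0.02 m/s and contact force between the fingers and block below 0.1 N), for 0.2 s.
2. the leg is inside the hook and the gate has sprung shut behind it (value of joint gate below 0.12 rad and x of leg_drum in the frame of block_mid between 0.075 and 0.121 m and y of leg_drum in the frame of block_mid between -0.019 and 0.018 m and z of leg_drum in the frame of block_mid between -0.012 and 0.012 m), for 0.1 s.
At the end, for the whole second after the job is handed in: The drum-side leg is inside the shut hook (gate under 0.12 rad) and in its bend (108 mm or more from the body centre along the hook; 115 is quite tight); the block lies flat on the board (0.12 rad, 5 mm), on the drum side of the U-bolt, in line with it and the drum within 20 degrees, at rest (all of step 2 and angle between the z axis of block_mid and the z axis of leg_drum, either way round below 0.12 rad and z of block_mid in the frame of leg_drum between -0.005 and 0.005 m and linear speed of block below 0.02 m/s and x of leg_drum in the frame of block_mid above 0.108 m and angle between the x axis of block_mid and the y axis of leg_drum, either way round below 0.35 rad and y of block_mid in the frame of leg_drum above 0.08 m); the robot touches nothing.
It fails at once if the pulley block falls freely (let go more than about 25 mm up, or thrown) (linear speed of block above 0.7 m/s and contact force between the fingers and block below 0.05 N).
It fails at once if the other block, the roll or the spanner is moved by more than 20 mm (distance of any of eyeblock_mid, roll_mid, spanner_grip from where it was at the start of the episode above 0.02 m).
It also fails if it takes over 58 s, if anything falls off the work surface, if the arm or the gripper's body presses on something with over 40 N, if the wrist force passes 120 N, or if a joint passes its speed limit or range.

### The arm

A 6-joint arm with a two-finger parallel gripper is mounted at the origin on the work surface. World frame = base frame: x ahead of the robot, y to its left, z up, the work surface at z = 0. Lengths are in m, angles in rad, forces in N, time in s.
With the tool pointing down it reaches from about 0.35 to 0.85 m from the base axis. Payload 8.1 kg.
Tool frame: the origin (TCP) lies between the finger pads; the fingertips stand 8 mm ahead of it and the grasp point (between the pads) lies 11 mm behind it (robot.tip_reach is the y of the fingertips in the tool frame, in m); y points along the fingers, z is the direction in which the jaws open and shut, and the axes are right-handed (so a half turn about y gives the same grasp; the last joint's range is limited). The gripper opens to 93 mm and grips with 3 to 60 N. Pads are 15 mm wide; open, the fingers measure 128 mm over their backs; the gripper's body (75 mm by 188 mm) begins 65 mm behind the grasp point.
Start: joints at [-1.369, 0.13, 1.488, -0, 1.523, -0.085], TCP at [0.17, -0.575, 0.227] pointing down, gripper open.
Joint ranges: [-2.96, 2.96], [-0.89, 2.26], [0.02, 2.5], [-1.34, 4.48], [0, 2.73], [-2.66, 2.66]. Speed limits (rad/s): [2.39, 2.39, 2.79, 3.14, 3.14, 3.14].

### API

Orientations are given as a rotation vector (axis times angle).
In Python, from plant import robot gives the robot as it stands.
- The arm moves only by the tool carry_out, never from a script. Its argument "increments" is a list of rows, each an object with "linear": the shift along the tool's x, y, z in m, a list of three; "yaw": the turn about the tool's y in rad. A call has 1 to 5 rows; each row is the pose to reach, as a shift and turn from the pose measured when the call began, along the tool's axes at that moment; what a row does not reach only later rows make up. A row lasts 1/8 s, in which the tool goes at most 62.5 mm and 10.7 degrees, less where a joint would pass 70% of its speed; a pose out of reach is approached as far as the arm can. A call with a gripper value outside its range is refused whole. "gripper" is the opening, from 0 (shut) to 1 (fully open), set as the call begins (left out, the last holds). The fingers move at their own pace and stop on an object; "newtons" is the grip in N (left out, the last holds). Time passes only in rows, so rows that repeat a pose let the fingers close. It gives the time, the measured TCP pose, the force and the opening at its end, in the units of the state.
- robot.read_state(): the state, without advancing time (a new reading comes with each control period).
- robot.read_camera(name): name is "scene" or "top"; returns the picture (400x640x3 uint8, blue, green, red); there is no depth.
- robot.camera_params(name): a dict with "fov_y" (degrees; the focal length in pixels is half the picture's height over the tangent of half this angle, whatever the lens; pixels are square), "cx", "cy" (the principal point, pixels), "R" (3x3) and "t" (3): a world point X has camera coordinates R X + t. Camera axes: x right, y down, z forward; pixel columns grow to the right and rows downward; lengths in m; the calibration is good to about 2 mm. A picture is of the moment at which its call begins. camera_params takes no time and is no camera call.
- robot.close_job(): hands the job in, once; it reports no verdict.
The state is a dict: "t": time; "q": joint angles; "dq": joint speeds; "joint_torque": joint torques, N m; "tool_pos": TCP position; "orientation": TCP orientation; "force": force on the tool from outside, world axes, zero at the start; "wrist_torque": the same for the moment, N m; "opening": finger opening in m.
Only numpy, scipy, OpenCV 4.12 (cv2) and the standard library are available. Lean on these libraries where they do the work, as an engineer would, in place of code of your own. Each camera call takes 0.05 s, during which the arm holds its last target.

## Working session

There is one attempt and no reset: what is moved stays moved. The work goes in short steps, Python scripts to look and compute and a tool call to move; the robot and the scene stay as the last step left them, time stands still between calls to the robot, and variables do not carry over. Pictures are saved under pics/ and viewed, and the job is handed in when it is done.

Besides the shell and the picture viewer there is one more tool, called after "Request:" as a command line: name --argument value ..., lists and objects as JSON in quotes. carry_out: Moves the arm, as the interface text tells. Its arguments: {"type":"object","properties":{"increments":{"type":"array","items":{"type":"object","properties":{"linear":{"type":"array","items":{"type":"number"}},"yaw":{"type":"number"}}}},"gripper":{"type":"number"},"newtons":{"type":"number"}},"required":["increments"]}

```bash
ls; mkdir -p pics; python3 - <<'E'
from plant import robot
import cv2,numpy as np
print(robot.read_state())
for n in("scene","top"):
    print(n,robot.camera_params(n)); cv2.imwrite(f"pics/{n}0.png",robot.read_camera(n))
E
```

```text
pics
{'t': 0.0, 'q': array([-1.36941893e+00,  1.31180334e-01,  1.48925142e+00,  1.41962994e-05,
        1.52302438e+00, -8.54155531e-02]), 'dq': array([ 0.00118674,  0.00163675, -0.0009281 , -0.00135256, -0.00073523,
       -0.00072725]), 'joint_torque': array([ 6.90280995e-04, -5.59847617e+01, -4.91758275e+01,  7.70951039e-02,
        3.55733733e-02, -1.40469292e-04]), 'tool_pos': array([ 0.1696326 , -0.57494227,  0.2255913 ]), 'orientation': array([-0.29863041,  2.06952711, -2.06563907]), 'force': array([-0.46298276,  0.14690362, -0.10142847]), 'wrist_torque': array([ 0.00707106,  0.03859566, -0.00589582]), 'opening': 0.09314355800314382}
scene {'fov_y': 53.341570226700334, 'cx': 317.5475857205755, 'cy': 202.0454778552944, 'R': array([[ 0.53590772,  0.84418777, -0.01224471],
       [ 0.72608054, -0.46823469, -0.50355073],
       [-0.43082476,  0.26096608, -0.86387889]]), 't': array([-0.34396499, -0.34561712,  1.29747795])}
top {'fov_y': 42.62423347384125, 'cx': 322.5950907879314, 'cy': 193.39814182838705, 'R': array([[-0.01226482, -0.99988412,  0.00901808],
       [-0.99308222,  0.01112711, -0.11689263],
       [ 0.11677874, -0.01038937, -0.99310361]]), 't': array([0.0283737 , 0.62049488, 1.63061599])}
```

View pics/scene0.png

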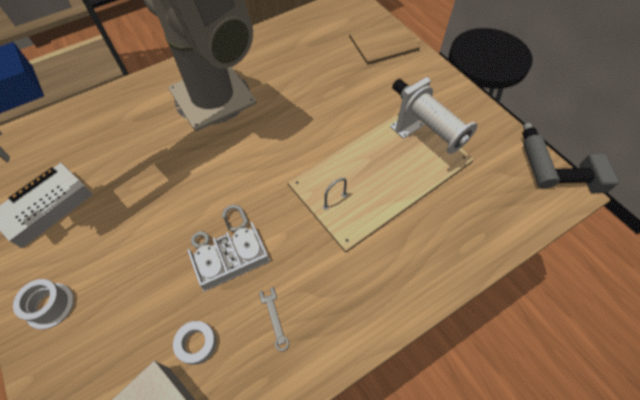

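View pics/top0.png

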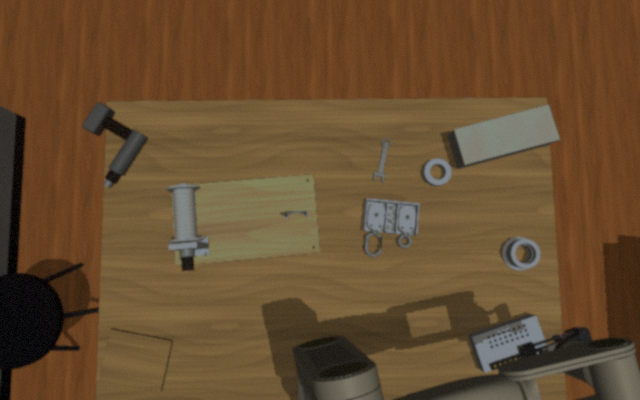

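The top view shows the rack at about (392,217), with the hook block in its left bay (hook at 373,243). The U-bolt is at (294,213), the drum at (185,215), the roll at (437,172) and the spanner at (382,160). I'll zoom in next.

```bash
python3 - <<'E'
import cv2
t=cv2.imread("pics/top0.png"); s=cv2.imread("pics/scene0.png")
cv2.imwrite("pics/t_rack.png",cv2.resize(t[185:265,345:445],None,fx=7,fy=7,interpolation=cv2.INTER_CUBIC))
cv2.imwrite("pics/t_board.png",cv2.resize(t[165:275,160:330],None,fx=4.7,fy=4.7,interpolation=cv2.INTER_CUBIC))
cv2.imwrite("pics/s_rack.png",cv2.resize(s[195:295,175:280],None,fx=6,fy=6,interpolation=cv2.INTER_CUBIC))
cv2.imwrite("pics/s_board.png",cv2.resize(s[75:255,280:480],None,fx=3.3,fy=3.3,interpolation=cv2.INTER_CUBIC))
E
```

```text
(no output)
```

View pics/t_rack.png

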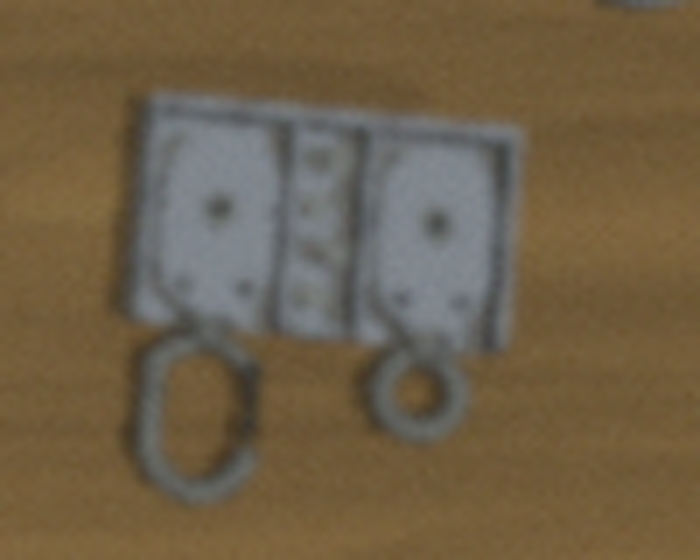

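View pics/t_board.png

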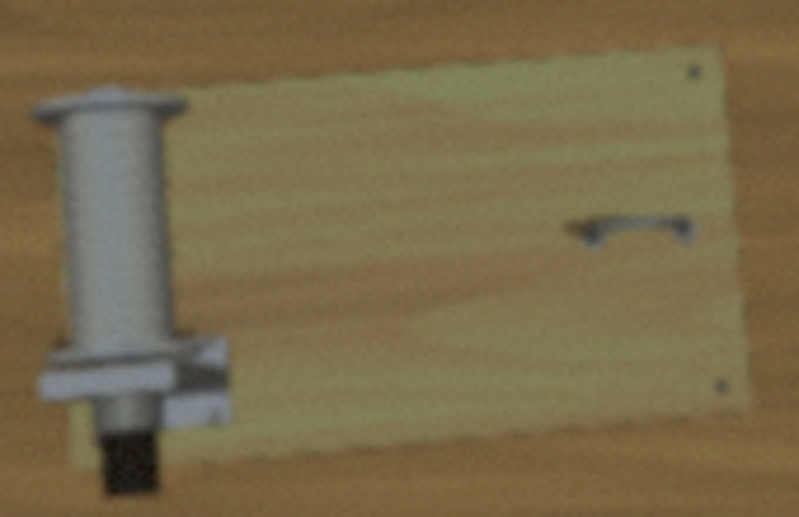

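View pics/s_rack.png

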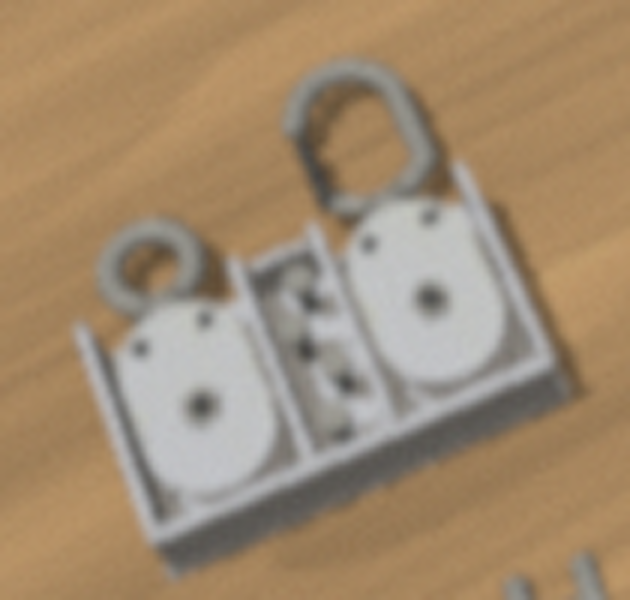

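View pics/s_board.png

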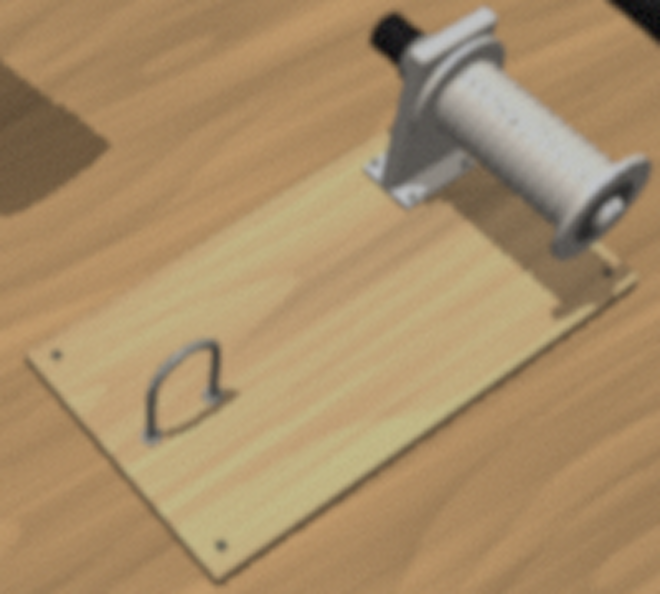

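```bash
cat > h.py <<'E'
import numpy as np, cv2
from plant import robot
from scipy.spatial.transform import Rotation as Ro
P={n:robot.camera_params(n) for n in("scene","top")}
def K(n):
    f=200/np.tan(np.radians(P[n]["fov_y"])/2); return np.array([[f,0,P[n]["cx"]],[0,f,P[n]["cy"]],[0,0,1]])
def ray(n,uv):
    R,t=np.array(P[n]["R"]),np.array(P[n]["t"]); d=R.T@np.linalg.inv(K(n))@np.array([*uv,1]); return -R.T@t,d
def plane(n,uv,z):
    c,d=ray(n,uv); return c+d*(z-c[2])/d[2]
def tri(a,b):
    M=[K(n)@np.c_[P[n]["R"],P[n]["t"]] for n in("top","scene")]
    X=cv2.triangulatePoints(M[0],M[1],np.array(a,float).reshape(2,1),np.array(b,float).reshape(2,1)).ravel(); return X[:3]/X[3]
def proj(n,X):
    p=K(n)@(np.array(P[n]["R"])@X+P[n]["t"]); return p[:2]/p[2]
def c(uv,f,o): return (np.array(uv)+.5)/f-.5+np.array(o)
E
python3 - <<'E'
from h import *
np.set_printoptions(precision=4,suppress=True)
s=robot.read_state(); print(Ro.from_rotvec(s["orientation"]).as_matrix(), s["t"])
T=lambda u:c(u,7,(345,185)); S=lambda u:c(u,6,(175,195))
B=lambda u:c(u,4.7,(160,165)); C=lambda u:c(u,3.3,(280,75))
for nm,a,b,z in [("block",T((219,208)),S((430,300)),.036),("eye",T((437,224)),S((201,405)),.036),
 ("h1",T((183,285)),S((431,217)),.036),("h2",T((246,288)),S((369,244)),.036),
 ("bend",T((200,490)),S((350,68)),.02),
 ("legd",B((592,238)),C((213,397)),.0185),("legf",B((685,235)),C((151,438)),.0185),
 ("scr1",B((694,72)),C((221,545)),.018),("scr2",B((722,386)),C((56,355)),.018)]:
    print(nm,plane("top",a,z),plane("scene",b,z),"tri",tri(a,b))
E
```

```text
[[-0.9591 -0.0003  0.2829]
 [-0.2829  0.0016 -0.9591]
 [-0.0002 -1.     -0.0016]] 0.1
block [ 0.5508 -0.1506  0.036 ] [ 0.5494 -0.1509  0.036 ] tri [ 0.5505 -0.1506  0.038 ]
eye [ 0.5422 -0.2514  0.036 ] [ 0.5405 -0.2505  0.036 ] tri [ 0.542  -0.2506  0.0392]
h1 [ 0.5153 -0.1331  0.036 ] [ 0.5155 -0.1329  0.036 ] tri [ 0.5154 -0.133   0.0359]
h2 [ 0.5136 -0.1622  0.036 ] [ 0.5126 -0.1607  0.036 ] tri [ 0.5136 -0.1615  0.0383]
bend [ 0.4213 -0.1404  0.02  ] [ 0.4216 -0.1281  0.02  ] tri [ 0.4226 -0.1355  0.0259]
legd [0.5524 0.1428 0.0185] [0.5538 0.1418 0.0185] tri [0.5525 0.1429 0.0158]
legf [0.5537 0.0781 0.0185] [0.5586 0.0779 0.0185] tri [0.5546 0.079  0.0112]
scr1 [0.6682 0.0709 0.018 ] [0.6671 0.0718 0.018 ] tri [0.6679 0.0709 0.0204]
scr2 [0.4489 0.0535 0.018 ] [0.4481 0.0546 0.018 ] tri [0.449  0.0537 0.0198]
```

Both cameras agree within 2 mm:

| Item | World position / direction |
|---|---|
| Block centre | (0.550, -0.151) |
| Hook direction | about 175° |
| Drum-side leg | (0.5525, 0.1425) |
| Board y axis | about 94.6° |

The body can't be gripped inside the bay, so I'll take the hook's spine, draw the block out along the bay, and then grip the body.

```bash
cat >> h.py <<'E'
def go(target,zang=None):
    s=robot.read_state(); R=Ro.from_rotvec(s["orientation"]).as_matrix()
    print("t",round(s["t"],2),"pos",s["tool_pos"].round(4),"zang",np.degrees(np.arctan2(R[1,2],R[0,2])).round(2),"F",s["force"].round(1),"open",round(s["opening"],4),"q",s["q"].round(2))
    print("lin",(R.T@(np.array(target)-s["tool_pos"])).round(4), end=" ")
    if zang is not None:
        d=np.radians(zang)-np.arctan2(R[1,2],R[0,2]); d=(d+np.pi)%(2*np.pi)-np.pi; print("yaw",round(-d,4))
    print()
E
python3 - <<'E'
from h import *
b=np.array([.5503,-.1507]); d=np.array([-.9963,.0857]); y=np.array([-d[1],d[0]])
print("spine",b+.084*d-.023*y)
# board edge angle checks
B=lambda u:c(u,4.7,(160,165))
for u,v in [((190,97),(715,47)),((240,455),(745,407))]:
    e=plane("top",B(u),.018)-plane("top",B(v),.018); print("board y ang",np.degrees(np.arctan2(e[1],e[0])))
for u in [(717,48),(745,407)]: print("corner",plane("top",B(u),.018))
go([*(b+.084*d-.023*y),.12],-94.9)
E
```

```text
spine [ 0.4685819 -0.1205863]
board y ang 94.87997765176034
board y ang 94.6961529768966
corner [0.68506316 0.0545859  0.018     ]
corner [0.43429697 0.03774084 0.018     ]
t 0.1 pos [ 0.1697 -0.575   0.2257] zang -73.57 F [-0.7  0.9  0. ] open 0.0934 q [-1.37  0.13  1.49  0.    1.52 -0.09]
lin [-0.4152  0.1063 -0.3511] yaw 0.3724
```

Request:
carry_out --increments '[{"linear": [-0.04, 0, -0.034], "yaw": 0.07}, {"linear": [-0.085, 0, -0.07], "yaw": 0.15}, {"linear": [-0.13, 0, -0.11], "yaw": 0.22}, {"linear": [-0.175, 0.01, -0.146], "yaw": 0.3}, {"linear": [-0.22, 0.02, -0.184], "yaw": 0.372}]' --gripper 0.34

```text
t: 0.72
tool_pos: [0.3293, -0.3346, 0.2056]
orientation: [-0.096, -2.178, 2.175]
force: [-0.0, -0.3, -0.1]
opening: 0.0478
```

```bash
python3 - <<'E'
from h import *
go([.4686,-.1206,.12],-94.9)
E
```

```text
t 0.72 pos [ 0.3293 -0.3346  0.2056] zang -95.05 F [-0.  -0.3 -0.1] open 0.0478 q [-0.9  -0.22  1.87  0.    1.5   0.76]
lin [-0.12    0.0859 -0.2253] yaw -0.0026
```

Request:
carry_out --increments '[{"linear": [-0.03, 0.015, -0.05]}, {"linear": [-0.06, 0.03, -0.1]}, {"linear": [-0.09, 0.05, -0.15]}, {"linear": [-0.12, 0.07, -0.2]}, {"linear": [-0.12, 0.086, -0.225]}]'

```text
$.increments[0]: bad value
```

```bash
python3 - <<'E'
from h import *
for n in("scene","top"): cv2.imwrite(f"pics/{n}1.png",robot.read_camera(n))
s=cv2.imread("pics/scene1.png"); cv2.imwrite("pics/s1.png",cv2.resize(s[100:300,150:350],None,fx=3,fy=3))
go([.4686,-.1206,.013],-94.9)
E
```

```text
t 0.82 pos [ 0.3306 -0.3314  0.2044] zang -94.7 F [-0.  -0.8  0.4] open 0.0395 q [-0.9  -0.22  1.87  0.    1.5   0.75]
lin [-0.1205  0.1924 -0.2205] yaw 0.0035
```

View pics/s1.png

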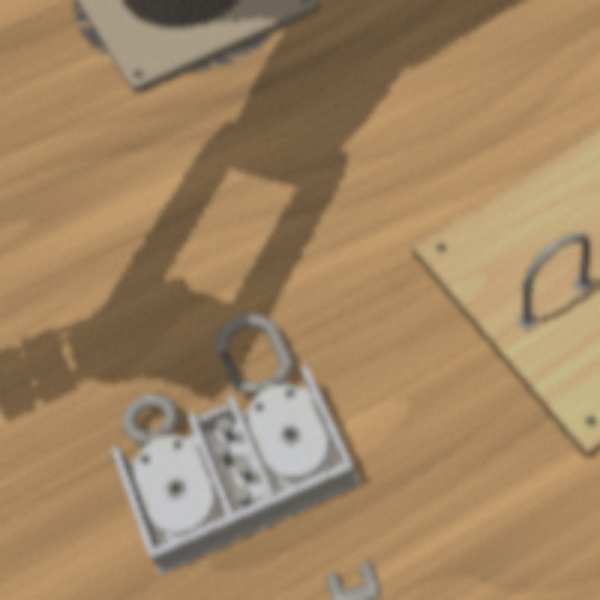

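The call was refused because every row needs a yaw. The picture shows the rack untouched, with the hook at about (255,352) in the crop.

Request:
carry_out --increments '[{"linear": [-0.03, 0.015, -0.05], "yaw": 0}, {"linear": [-0.06, 0.03, -0.1], "yaw": 0}, {"linear": [-0.09, 0.05, -0.15], "yaw": 0}, {"linear": [-0.12, 0.07, -0.2], "yaw": 0}, {"linear": [-0.1205, 0.086, -0.2205], "yaw": 0}]'

```text
t: 1.45
tool_pos: [0.4697, -0.1191, 0.1184]
orientation: [-0.084, -2.187, 2.174]
force: [-0.3, -0.0, -0.7]
opening: 0.0316
```

```bash
python3 - <<'E'
from h import *
for n in("scene","top"): cv2.imwrite(f"pics/{n}2.png",robot.read_camera(n))
s=cv2.imread("pics/scene2.png"); cv2.imwrite("pics/s2.png",cv2.resize(s[150:300,150:350],None,fx=3.9,fy=3.9))
go([.4686,-.1206,.013],-94.9)
E
```

```text
t 1.55 pos [ 0.4674 -0.1191  0.1169] zang -94.51 F [-0.1 -0.6 -0.4] open 0.0316 q [-0.36 -0.1   1.93  0.    1.32  1.29]
lin [-0.0019  0.1039  0.0021] yaw 0.0069
```

View pics/s2.png

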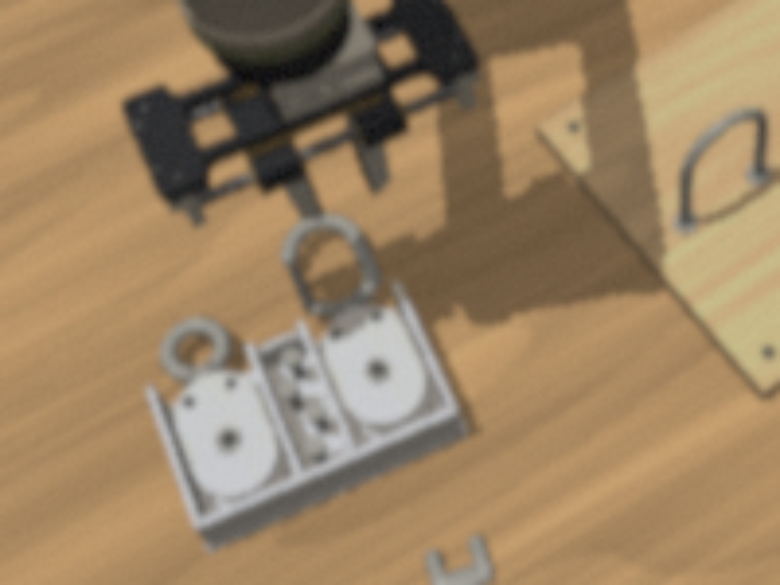

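The fingers at crop (305,195) and (372,170) straddle the spine side of the hook at (365,260) as planned. I'll descend, feel for contact, and grip.

Request:
carry_out --increments '[{"linear": [-0.002, 0.03, 0.002], "yaw": 0.005}, {"linear": [-0.002, 0.06, 0.002], "yaw": 0.005}, {"linear": [-0.002, 0.085, 0.002], "yaw": 0.005}, {"linear": [-0.002, 0.1, 0.002], "yaw": 0.005}, {"linear": [-0.002, 0.104, 0.002], "yaw": 0.005}]'

```text
t: 2.17
tool_pos: [0.4682, -0.1212, 0.0125]
orientation: [-0.085, -2.183, 2.168]
force: [0.5, 0.0, 0.2]
opening: 0.0319
```

Request:
carry_out --increments '[{"linear": [0, 0, 0], "yaw": 0}, {"linear": [0, 0, 0], "yaw": 0}, {"linear": [0, 0, 0], "yaw": 0}, {"linear": [0, 0, 0], "yaw": 0}]' --gripper 0 --newtons 40

```text
t: 2.68
tool_pos: [0.4688, -0.1214, 0.0132]
orientation: [-0.086, -2.183, 2.169]
force: [-1.6, 0.5, 2.9]
opening: 0.0099
```

```bash
python3 - <<'E'
from h import *
d=np.array([-.9963,.0857])
s=robot.read_state()
for n in("scene","top"): cv2.imwrite(f"pics/{n}3.png",robot.read_camera(n))
im=cv2.imread("pics/scene3.png"); cv2.imwrite("pics/s3.png",cv2.resize(im[150:300,150:350],None,fx=3.9,fy=3.9))
go([*(s["tool_pos"][:2]+.110*d),s["tool_pos"][2]],-94.9)
E
```

```text
t 2.77 pos [ 0.4688 -0.1214  0.0131] zang -94.82 F [-0.1  0.6  3.3] open 0.0097 q [-0.36  0.05  1.99  0.    1.11  1.29]
lin [ 0.11    0.0005 -0.0002] yaw 0.0013
```

View pics/s3.png

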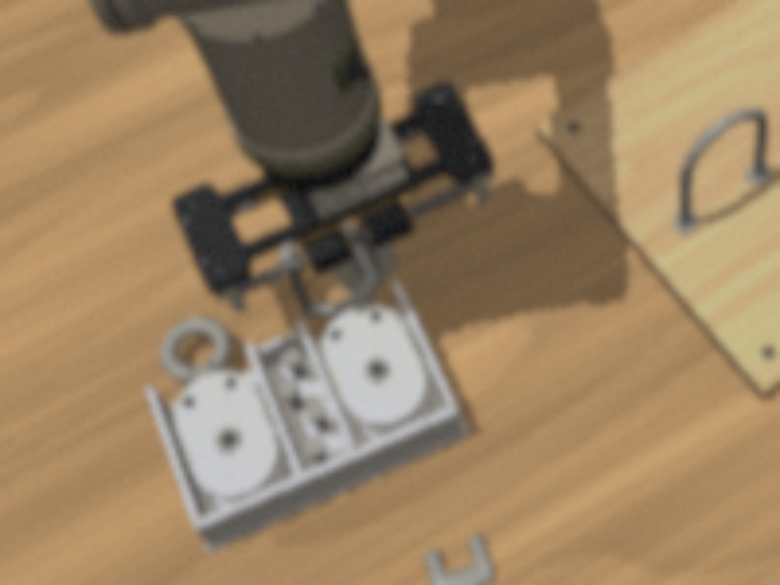

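The opening of about 10 mm fits the 11 mm bar, and the block at (378,370) hasn't moved. Now I'll draw it out.

Request:
carry_out --increments '[{"linear": [0.01, 0, 0], "yaw": 0}, {"linear": [0.023, 0, 0], "yaw": 0}, {"linear": [0.036, 0, 0], "yaw": 0}, {"linear": [0.048, 0, 0], "yaw": 0}, {"linear": [0.06, 0, 0], "yaw": 0}]'

```text
t: 3.4
tool_pos: [0.4078, -0.1162, 0.0132]
orientation: [-0.086, -2.183, 2.168]
force: [1.4, 0.2, -0.3]
opening: 0.0099
```

Request:
carry_out --increments '[{"linear": [0.012, 0, 0], "yaw": 0}, {"linear": [0.024, 0, 0], "yaw": 0}, {"linear": [0.036, 0, 0], "yaw": 0}, {"linear": [0.048, 0, 0], "yaw": 0}, {"linear": [0.055, 0, 0], "yaw": 0}]'

```text
t: 4.03
tool_pos: [0.3516, -0.1112, 0.013]
orientation: [-0.084, -2.183, 2.167]
force: [1.1, -1.1, -2.6]
opening: 0.0101
```

```bash
python3 - <<'E'
from h import *
for n in("scene","top"): cv2.imwrite(f"pics/{n}4.png",robot.read_camera(n))
im=cv2.imread("pics/scene4.png"); cv2.imwrite("pics/s4.png",cv2.resize(im[130:300,150:350],None,fx=3.5,fy=3.5))
go([0,0,0],-94.9)
E
```

```text
t 4.12 pos [ 0.3516 -0.1112  0.013 ] zang -94.85 F [-0.6  0.8 -2.5] open 0.0102 q [-0.45 -0.3   2.3   0.    1.15  1.2 ]
lin [ 0.3596  0.0163 -0.081 ] yaw 0.0009
```

View pics/s4.png

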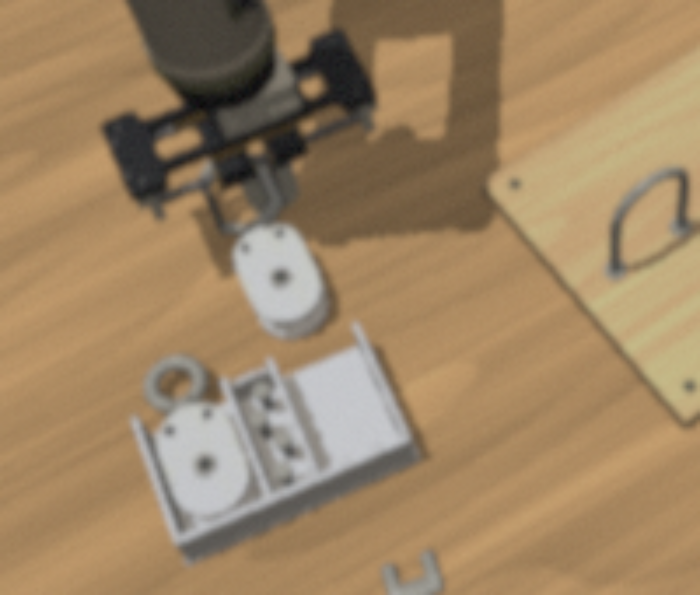

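The block is out of the bay, with its centre at crop (281,276), still held up by the fingers. I'll lower it 4 mm to the bench and release.

Request:
carry_out --increments '[{"linear": [0, 0.002, 0], "yaw": 0}, {"linear": [0, 0.004, 0], "yaw": 0}, {"linear": [0, 0.004, 0], "yaw": 0}]'

```text
t: 4.5
tool_pos: [0.3515, -0.111, 0.0091]
orientation: [-0.083, -2.182, 2.166]
force: [-4.6, 2.0, 5.3]
opening: 0.0098
```

Request:
carry_out --increments '[{"linear": [0, 0, 0], "yaw": 0}, {"linear": [0, 0, 0], "yaw": 0}, {"linear": [0, 0, 0], "yaw": 0}, {"linear": [0, -0.02, 0], "yaw": 0}, {"linear": [0, -0.07, 0], "yaw": 0}]' --gripper 0.32

```text
t: 5.12
tool_pos: [0.3499, -0.1106, 0.0777]
orientation: [-0.077, -2.182, 2.161]
force: [1.5, -1.3, 0.4]
opening: 0.0298
```

```bash
python3 - <<'E'
from h import *
for n in("scene","top"): cv2.imwrite(f"pics/{n}5.png",robot.read_camera(n))
im=cv2.imread("pics/scene5.png"); cv2.imwrite("pics/s5.png",cv2.resize(im[130:290,170:290],None,fx=5,fy=5,interpolation=cv2.INTER_CUBIC))
im=cv2.imread("pics/top5.png"); cv2.imwrite("pics/t5.png",cv2.resize(im[185:305,325:445],None,fx=5,fy=5,interpolation=cv2.INTER_CUBIC))
go([0,0,0],-94.9)
E
```

```text
t 5.22 pos [ 0.3555 -0.1132  0.0842] zang -94.84 F [ 0.3 -0.7  0.2] open 0.0296 q [-0.45 -0.41  2.25  0.    1.31  1.2 ]
lin [ 0.3638  0.0847 -0.0825] yaw 0.0011
```

View pics/s5.png

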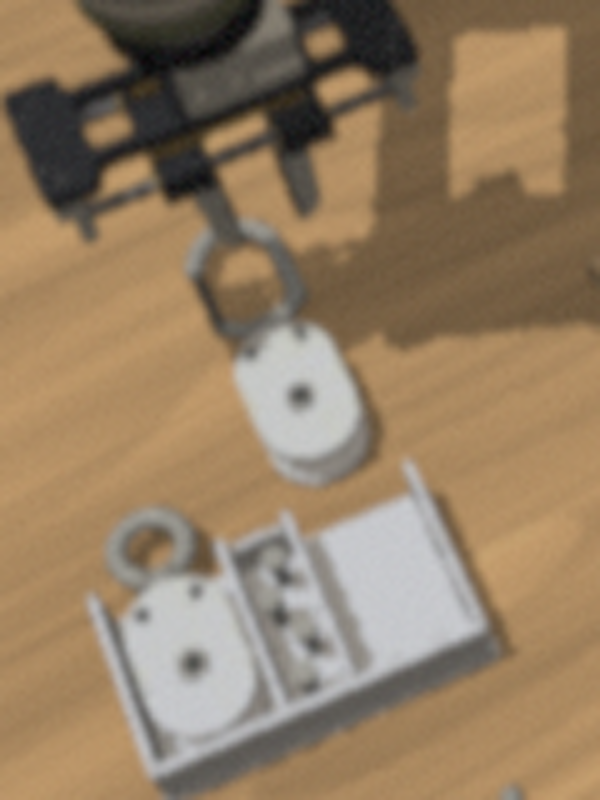

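View pics/t5.png

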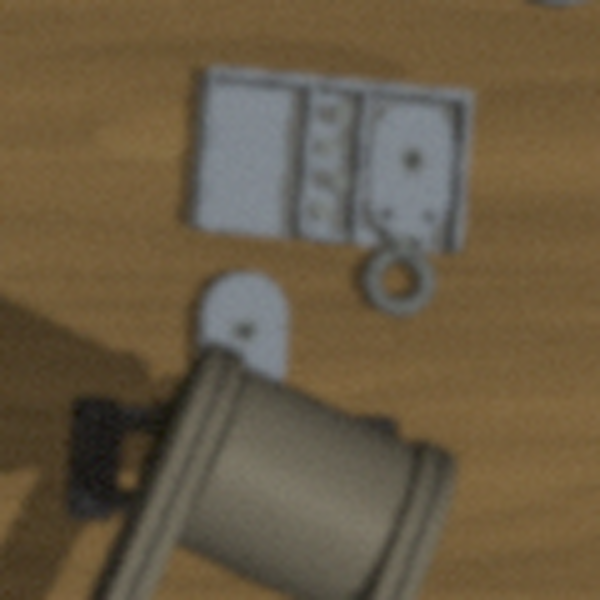

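```bash
python3 - <<'E'
from h import *
a=c((244,329),5,(325,185)); b=c((300,396),5,(170,130))
print(plane("top",a,.032),plane("scene",b,.032),tri(a,b))
h1=plane("scene",c((300,330),5,(170,130)),.032);h2=plane("scene",c((250,353),5,(170,130)),.032);print(h1,h2)
bc=plane("scene",b,.032); e=(h1+h2)/2-bc; print("hook ang",np.degrees(np.arctan2(e[1],e[0])))
go([.433,-.141,.084],-95)
E
```

```text
[ 0.43461974 -0.14030662  0.032     ] [ 0.43213646 -0.14037176  0.032     ] [ 0.43452166 -0.14020178  0.03560603]
[ 0.39543891 -0.12243683  0.032     ] [ 0.39390345 -0.15122531  0.032     ]
hook ang 174.60125130688527
t 5.22 pos [ 0.3555 -0.1132  0.0842] zang -94.84 F [ 0.3 -0.7  0.2] open 0.0296 q [-0.45 -0.41  2.25  0.    1.31  1.2 ]
lin [-0.0795  0.0001  0.0211] yaw 0.0028
```

Block measured at (0.434, -0.140) with the hook at 174.7°, which matches the 116 mm draw. The eye block is still at its place (0.542, -0.251). Next I'll grip the body 9 mm towards the hook from its centre.

Request:
carry_out --increments '[{"linear": [-0.03, -0.015, 0.008], "yaw": 0}, {"linear": [-0.06, -0.02, 0.018], "yaw": 0}, {"linear": [-0.072, -0.02, 0.02], "yaw": 0}, {"linear": [-0.072, -0.01, 0.02], "yaw": 0.003}, {"linear": [-0.072, 0.0, 0.02], "yaw": 0.003}]' --gripper 0.82

```text
t: 5.85
tool_pos: [0.4241, -0.1385, 0.0823]
orientation: [-0.092, -2.181, 2.17]
force: [-0.5, 0.0, -0.0]
opening: 0.074
```

```bash
python3 - <<'E'
from h import *
go([.425,-.1395,.0115],-95)
E
```

```text
t 5.85 pos [ 0.4241 -0.1385  0.0823] zang -95.0 F [-0.5  0.  -0. ] open 0.074 q [-0.43 -0.17  2.06  0.    1.26  1.22]
lin [-0.0012  0.0708  0.0012] yaw -0.0
```

Request:
carry_out --increments '[{"linear": [-0.001, 0.025, 0.001], "yaw": 0}, {"linear": [-0.001, 0.05, 0.001], "yaw": 0}, {"linear": [-0.001, 0.068, 0.001], "yaw": 0}, {"linear": [-0.001, 0.071, 0.001], "yaw": 0}, {"linear": [-0.001, 0.071, 0.001], "yaw": 0}]'

```text
t: 6.48
tool_pos: [0.4242, -0.139, 0.0111]
orientation: [-0.091, -2.181, 2.17]
force: [-0.1, -0.1, 0.3]
opening: 0.0761
```

Request:
carry_out --increments '[{"linear": [0, 0, 0], "yaw": 0}, {"linear": [0, 0, 0], "yaw": 0}, {"linear": [0, 0, 0], "yaw": 0}, {"linear": [0, 0, 0], "yaw": 0}]' --gripper 0 --newtons 50

```text
t: 6.98
tool_pos: [0.4247, -0.1394, 0.0117]
orientation: [-0.092, -2.18, 2.171]
force: [-2.2, -0.9, 4.9]
opening: 0.0537
```

Request:
carry_out --increments '[{"linear": [0, -0.01, 0], "yaw": 0}, {"linear": [0, -0.03, 0], "yaw": 0}, {"linear": [0, -0.06, 0], "yaw": 0}, {"linear": [0, -0.09, 0], "yaw": 0}, {"linear": [0, -0.11, 0], "yaw": 0}]'

```text
t: 7.6
tool_pos: [0.425, -0.1397, 0.1233]
orientation: [-0.093, -2.181, 2.171]
force: [0.3, -0.6, -4.3]
opening: 0.0541
```

```bash
python3 - <<'E'
from h import *
for n in("scene","top"): cv2.imwrite(f"pics/{n}6.png",robot.read_camera(n))
im=cv2.imread("pics/scene6.png"); cv2.imwrite("pics/s6.png",cv2.resize(im[100:290,150:350],None,fx=3.1,fy=3.1,interpolation=cv2.INTER_CUBIC))
go([.425,-.1395,.0115],-95)
E
```

```text
t 7.7 pos [ 0.4263 -0.1404  0.1243] zang -94.99 F [ 0.9 -0.6 -3.9] open 0.0538 q [-0.44 -0.22  2.02  0.    1.34  1.22]
lin [ 0.0016  0.1128 -0.0004] yaw 0.0001
```

View pics/s6.png

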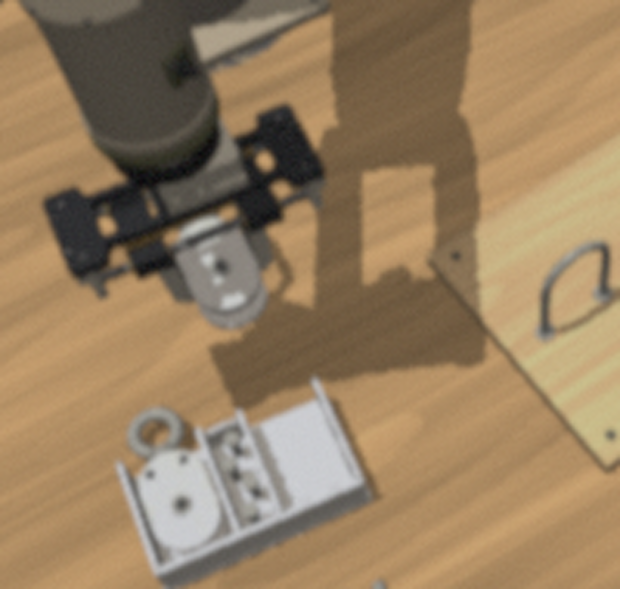

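The block is held level (54 mm opening, 4 N load). I'll carry it high and turn it -1.74 rad to the board, to lie beside the U-bolt.

```bash
python3 - <<'E'
from h import *
go([.4862,.2182,.165],4.7)
E
```

```text
t 7.7 pos [ 0.4263 -0.1404  0.1243] zang -94.99 F [ 0.9 -0.6 -3.9] open 0.0538 q [-0.44 -0.22  2.02  0.    1.34  1.22]
lin [-0.0285 -0.0395 -0.3625] yaw -1.74
```

Request:
carry_out --increments '[{"linear": [0, -0.02, -0.015], "yaw": -0.1}, {"linear": [-0.005, -0.045, -0.04], "yaw": -0.24}, {"linear": [-0.01, -0.045, -0.07], "yaw": -0.38}, {"linear": [-0.012, -0.045, -0.1], "yaw": -0.52}, {"linear": [-0.015, -0.045, -0.13], "yaw": -0.66}]'

```text
t: 8.32
tool_pos: [0.4517, -0.0111, 0.1682]
orientation: [-0.562, 1.897, -1.89]
force: [-0.2, -0.2, -3.9]
opening: 0.0535
```

```bash
python3 - <<'E'
from h import *
go([.4862,.2182,.165],4.7)
E
```

```text
t 8.32 pos [ 0.4517 -0.0111  0.1682] zang -56.92 F [-0.2 -0.2 -3.9] open 0.0535 q [-0.14 -0.25  1.96  0.    1.43  0.85]
lin [-0.1541  0.004  -0.1733] yaw -1.0755
```

Request:
carry_out --increments '[{"linear": [-0.025, 0.0, -0.028], "yaw": -0.15}, {"linear": [-0.05, 0.0, -0.056], "yaw": -0.3}, {"linear": [-0.075, 0, -0.084], "yaw": -0.45}, {"linear": [-0.1, 0, -0.112], "yaw": -0.6}, {"linear": [-0.125, 0, -0.14], "yaw": -0.75}]'

```text
t: 8.95
tool_pos: [0.4791, 0.1755, 0.1671]
orientation: [-1.087, 1.387, -1.379]
force: [-0.0, -0.6, -4.4]
opening: 0.0537
```

```bash
python3 - <<'E'
from h import *
go([.4862,.2182,.165],4.7)
E
```

```text
t 8.95 pos [0.4791 0.1755 0.1671] zang -13.66 F [-0.  -0.6 -4.4] open 0.0537 q [ 0.25 -0.08  1.81  0.    1.41  0.49]
lin [-0.0431  0.0023 -0.0031] yaw -0.3204
```

Request:
carry_out --increments '[{"linear": [-0.015, 0.0, -0.001], "yaw": -0.12}, {"linear": [-0.03, 0.0, -0.002], "yaw": -0.24}, {"linear": [-0.043, 0, -0.003], "yaw": -0.32}, {"linear": [-0.043, 0.015, -0.003], "yaw": -0.32}, {"linear": [-0.043, 0.04, -0.003], "yaw": -0.32}]'

```text
t: 9.57
tool_pos: [0.486, 0.2178, 0.1257]
orientation: [-1.246, 1.154, -1.147]
force: [0.2, 0.5, -3.7]
opening: 0.0539
```

```bash
python3 - <<'E'
from h import *
for n in("scene","top"): cv2.imwrite(f"pics/{n}7.png",robot.read_camera(n))
im=cv2.imread("pics/scene7.png"); cv2.imwrite("pics/s7.png",cv2.resize(im[80:260,250:450],None,fx=3.3,fy=3.3,interpolation=cv2.INTER_CUBIC))
im=cv2.imread("pics/top7.png"); cv2.imwrite("pics/t7.png",cv2.resize(im[165:305,170:340],None,fx=4,fy=4,interpolation=cv2.INTER_CUBIC))
go([.4862,.2182,.0297],4.7)
E
```

```text
t 9.68 pos [0.4828 0.2165 0.1221] zang 4.56 F [-1.2 -0.4 -5. ] open 0.0539 q [0.32 0.02 1.79 0.   1.33 0.24]
lin [-0.0013  0.0924  0.0045] yaw -0.0024
```

View pics/s7.png

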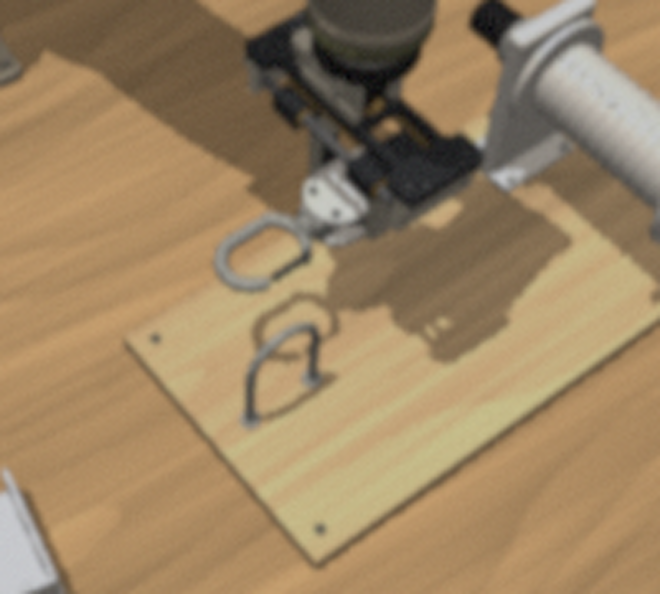

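View pics/t7.png

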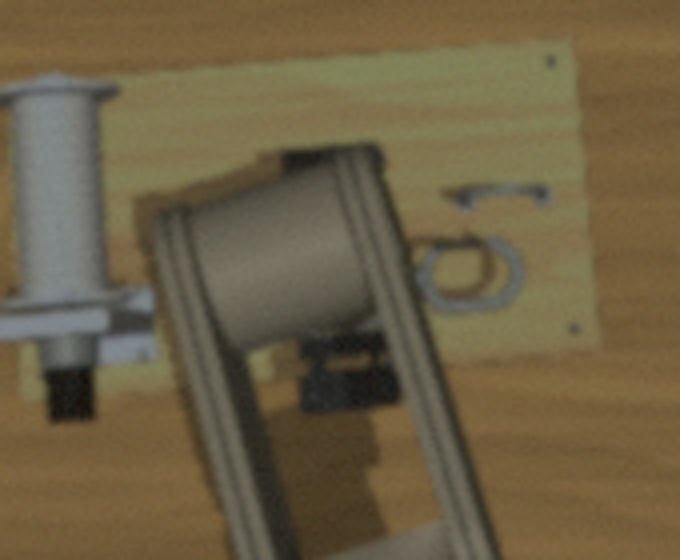

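The hook hangs at top-crop (470,270), with its gate facing the U-bolt legs at (465,200) and (545,195), and nothing obstructs it. Lowering now, slowly at the end.

Request:
carry_out --increments '[{"linear": [-0.001, 0.03, 0.004], "yaw": 0}, {"linear": [-0.001, 0.06, 0.004], "yaw": 0}, {"linear": [-0.001, 0.08, 0.004], "yaw": 0}, {"linear": [-0.001, 0.088, 0.004], "yaw": 0}, {"linear": [-0.001, 0.091, 0.004], "yaw": 0}]'

```text
t: 10.3
tool_pos: [0.4857, 0.2176, 0.031]
orientation: [-1.253, 1.159, -1.145]
force: [0.7, 0.1, -3.2]
opening: 0.0539
```

```bash
python3 - <<'E'
from h import *
go([.4862,.2182,.0297],4.7)
E
```

```text
t 10.3 pos [0.4857 0.2176 0.031 ] zang 4.52 F [ 0.7  0.1 -3.2] open 0.0539 q [0.32 0.15 1.85 0.   1.16 0.24]
lin [-0.0005  0.0013  0.0005] yaw -0.0032
```

Request:
carry_out --increments '[{"linear": [0, 0.001, 0], "yaw": 0}, {"linear": [0, 0.002, 0], "yaw": 0}, {"linear": [0, 0.002, 0], "yaw": 0}]'

```text
t: 10.68
tool_pos: [0.4865, 0.2179, 0.03]
orientation: [-1.252, 1.158, -1.146]
force: [-0.0, 0.1, -1.8]
opening: 0.0536
```

Request:
carry_out --increments '[{"linear": [0, 0, 0], "yaw": 0}, {"linear": [0, 0, 0], "yaw": 0}, {"linear": [0, 0, 0], "yaw": 0}, {"linear": [0, 0, 0], "yaw": 0}, {"linear": [0, 0, 0], "yaw": 0}]' --gripper 0.85

```text
t: 11.3
tool_pos: [0.4864, 0.2179, 0.0299]
orientation: [-1.252, 1.158, -1.146]
force: [-0.5, -0.5, 0.8]
opening: 0.079
```

Request:
carry_out --increments '[{"linear": [0, -0.02, 0], "yaw": 0}, {"linear": [0, -0.06, 0], "yaw": 0}, {"linear": [0, -0.1, 0], "yaw": 0}, {"linear": [0.04, -0.12, 0], "yaw": 0}, {"linear": [0.1, -0.12, 0], "yaw": 0}]'

```text
t: 11.92
tool_pos: [0.4971, 0.1183, 0.1526]
orientation: [-1.249, 1.153, -1.145]
force: [0.6, -0.7, -0.3]
opening: 0.0789
```

```bash
python3 - <<'E'
from h import *
for n in("scene","top"): cv2.imwrite(f"pics/{n}8.png",robot.read_camera(n))
im=cv2.imread("pics/scene8.png"); cv2.imwrite("pics/s8.png",cv2.resize(im[90:250,280:450],None,fx=4,fy=4,interpolation=cv2.INTER_CUBIC))
im=cv2.imread("pics/top8.png"); cv2.imwrite("pics/t8.png",cv2.resize(im[165:305,170:340],None,fx=4,fy=4,interpolation=cv2.INTER_CUBIC))
go([.4862,.2182,.0297],4.7)
E
```

```text
t 12.03 pos [0.4963 0.1136 0.1504] zang 4.27 F [-0.4  0.4 -0.4] open 0.0793 q [ 0.12 -0.06  1.82 -0.    1.39  0.05]
lin [-0.1051  0.1207 -0.0012] yaw -0.0075
```

View pics/s8.png

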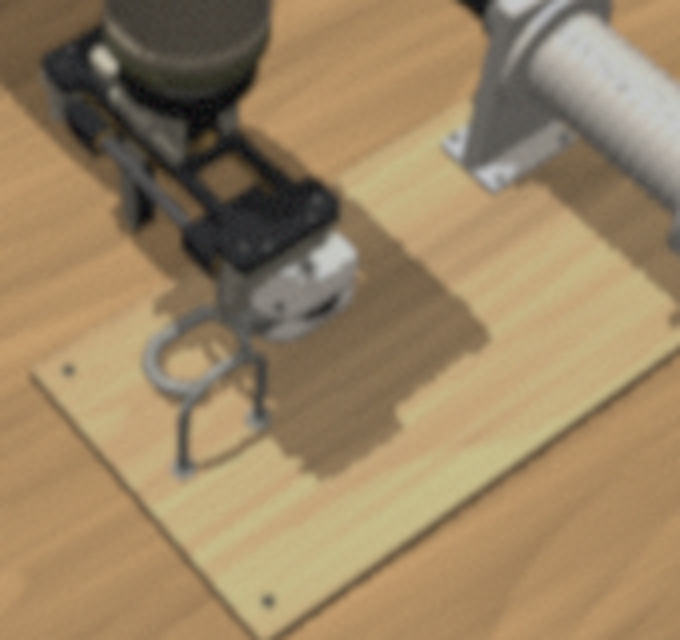

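View pics/t8.png

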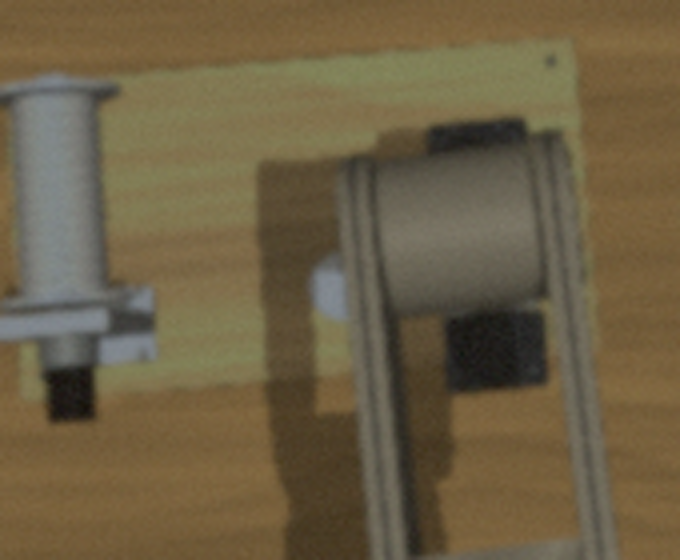

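That shift went towards the hook and the tool now hides it, though it is clear in height. I'll move back towards the base for an open view.

Request:
carry_out --increments '[{"linear": [0.02, -0.02, -0.04], "yaw": 0}, {"linear": [0.05, -0.04, -0.08], "yaw": 0}, {"linear": [0.1, -0.05, -0.11], "yaw": 0}, {"linear": [0.15, -0.05, -0.11], "yaw": 0}, {"linear": [0.18, -0.05, -0.11], "yaw": 0}]'

```text
t: 12.65
tool_pos: [0.4003, -0.0755, 0.2019]
orientation: [-1.249, 1.159, -1.153]
force: [0.5, 1.2, -0.1]
opening: 0.0791
```

```bash
python3 - <<'E'
from h import *
for n in("scene","top"): cv2.imwrite(f"pics/{n}9.png",robot.read_camera(n))
im=cv2.imread("pics/scene9.png"); cv2.imwrite("pics/s9.png",cv2.resize(im[120:240,300:430],None,fx=5,fy=5,interpolation=cv2.INTER_CUBIC))
im=cv2.imread("pics/top9.png"); cv2.imwrite("pics/t9.png",cv2.resize(im[170:280,220:340],None,fx=5,fy=5,interpolation=cv2.INTER_CUBIC))
go([.4862,.2182,.0297],4.7)
E
```

```text
t 12.75 pos [ 0.4004 -0.0759  0.2015] zang 4.09 F [-0.3 -0.8  0.5] open 0.0793 q [-0.31 -0.4   2.01 -0.    1.53 -0.38]
lin [-0.2874  0.1706  0.1079] yaw -0.0107
```

View pics/s9.png

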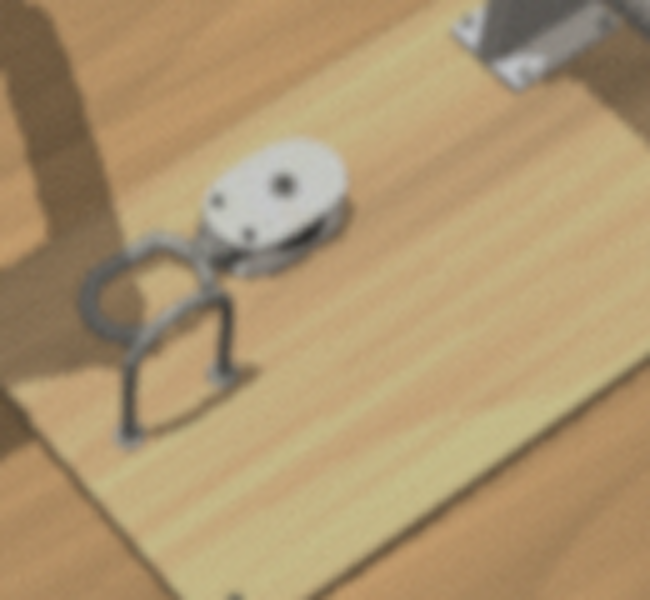

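View pics/t9.png

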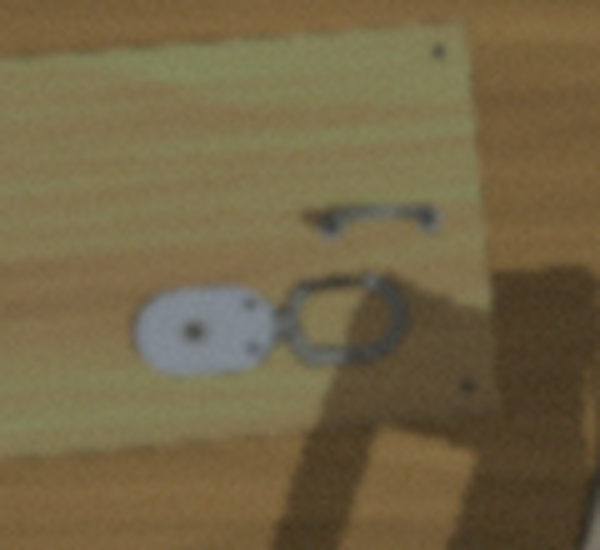

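```bash
python3 - <<'E'
from h import *
T=lambda u:c(u,5,(220,170)); S=lambda u:c(u,5,(300,120))
z=.05
for nm,a,b,z in [("blk",(195,331),(284,185),.05),("h1",(250,304),(249,234),.05),("h2",(252,348),(219,201),.05),("bend",(400,315),None,.034),
  ("legd",(329,229),(223,374),.019),("legf",(430,220),(129,437),.019)]:
    print(nm,plane("top",T(a),z).round(4),b and plane("scene",S(b),z).round(4), b and tri(T(a),S(b)).round(4))
L=np.array([.5527,.1424]); th=np.radians(4.7); bx=np.array([np.cos(th),np.sin(th)]); by=np.array([-bx[1],bx[0]])
for n,C,u,hh in(("top",T,(195,331),((250,304),(252,348))),("scene",S,(284,185),((249,234),(219,201)))):
    p=plane(n,C(u),.05)[:2]; e=sum(plane(n,C(k),.05)[:2] for k in hh)/2-p
    print(n,"board xy",(p-L)@bx,(p-L)@by,"hook ang",np.degrees(np.arctan2(e[1],e[0])))
E
```

```text
blk [0.4853 0.227  0.05  ] [0.4843 0.2285 0.05  ] [0.4853 0.227  0.0522]
h1 [0.5021 0.192  0.05  ] [0.5011 0.1933 0.05  ] [0.5021 0.192  0.0522]
h2 [0.474  0.1907 0.05  ] [0.4737 0.1921 0.05  ] [0.4742 0.1909 0.0513]
bend [0.4946 0.0968 0.034 ] None None
legd [0.5518 0.1433 0.019 ] [0.5526 0.1426 0.019 ] [0.5519 0.1433 0.0174]
legf [0.5569 0.0773 0.019 ] [0.5579 0.0784 0.019 ] [0.5572 0.0778 0.0184]
top board xy -0.06025955228972882 0.08987180802118569 hook ang -85.56264987020431
scene board xy -0.061127604038417105 0.09141463996231819 hook ang -85.02558988439743
```

The block lies flat at board (-60, +90) mm, in line with the board (hook at -85.4°), and let go of. The gate side faces the leg at (0.552, 0.143). Now back for a fresh hold.

Request:
carry_out --increments '[{"linear": [-0.055, 0, 0.015], "yaw": 0}, {"linear": [-0.11, 0.01, 0.04], "yaw": 0}, {"linear": [-0.17, 0.02, 0.065], "yaw": 0}, {"linear": [-0.23, 0.03, 0.09], "yaw": -0.01}, {"linear": [-0.286, 0.045, 0.107], "yaw": -0.01}]' --gripper 0.85

```text
t: 13.38
tool_pos: [0.4854, 0.2164, 0.1562]
orientation: [-1.253, 1.153, -1.145]
force: [1.0, 0.3, 0.6]
opening: 0.079
```

```bash
python3 - <<'E'
from h import *
go([.4856,.2190,.0297],4.7)
E
```

```text
t 13.38 pos [0.4854 0.2164 0.1562] zang 4.72 F [1.  0.3 0.6] open 0.079 q [ 0.32 -0.    1.76  0.    1.39  0.24]
lin [-0.0026  0.1265  0.0013] yaw 0.0003
```

Request:
carry_out --increments '[{"linear": [-0.003, 0.04, 0.001], "yaw": 0}, {"linear": [-0.003, 0.08, 0.001], "yaw": 0}, {"linear": [-0.003, 0.11, 0.001], "yaw": 0}, {"linear": [-0.003, 0.126, 0.001], "yaw": 0}, {"linear": [-0.003, 0.126, 0.001], "yaw": 0}]'

```text
t: 14.0
tool_pos: [0.4844, 0.2198, 0.0295]
orientation: [-1.255, 1.154, -1.145]
force: [-0.4, 0.4, 0.7]
opening: 0.079
```

Request:
carry_out --increments '[{"linear": [0, 0, 0], "yaw": 0}, {"linear": [0, 0, 0], "yaw": 0}, {"linear": [0, 0, 0], "yaw": 0}, {"linear": [0, 0, 0], "yaw": 0}]' --gripper 0 --newtons 55

```text
t: 14.5
tool_pos: [0.4853, 0.22, 0.0306]
orientation: [-1.253, 1.153, -1.145]
force: [-0.1, -0.3, 4.6]
opening: 0.0537
```

```bash
python3 - <<'E'
from h import *
for n in("scene","top"): cv2.imwrite(f"pics/{n}10.png",robot.read_camera(n))
im=cv2.imread("pics/scene10.png"); cv2.imwrite("pics/s10.png",cv2.resize(im[120:240,300:430],None,fx=5,fy=5,interpolation=cv2.INTER_CUBIC))
go([.5522+.0110*.9966+.078*-.082,.1428+.0110*.082+.078*.9966,.0297],4.7)
E
```

```text
t 14.6 pos [0.4853 0.22   0.0305] zang 4.73 F [-0.1 -0.1  5.8] open 0.0536 q [0.33 0.15 1.85 0.   1.15 0.25]
lin [0.0044 0.0003 0.0714] yaw 0.0006
```

View pics/s10.png

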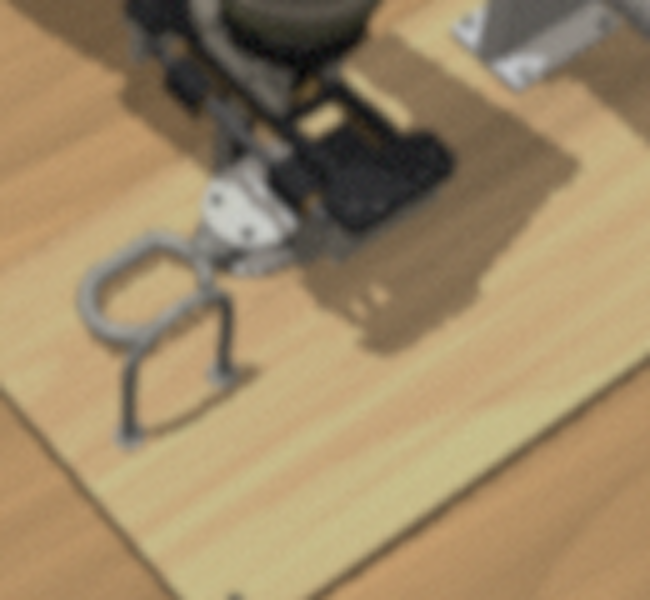

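Gripped (54 mm opening). First to just before the gate meets the leg, then on slowly, watching the force.

Request:
carry_out --increments '[{"linear": [0.001, 0, 0.008], "yaw": 0}, {"linear": [0.002, 0, 0.018], "yaw": 0}, {"linear": [0.003, 0, 0.028], "yaw": 0}, {"linear": [0.004, 0, 0.036], "yaw": 0}, {"linear": [0.004, 0, 0.042], "yaw": 0}]'

```text
t: 15.22
tool_pos: [0.5218, 0.2199, 0.0307]
orientation: [-1.262, 1.163, -1.139]
force: [-40.1, -1.9, 40.3]
opening: 0.0535
```

```bash
python3 - <<'E'
from h import *
for n in("scene","top"): cv2.imwrite(f"pics/{n}11.png",robot.read_camera(n))
im=cv2.imread("pics/scene11.png"); cv2.imwrite("pics/s11.png",cv2.resize(im[140:230,300:400],None,fx=6,fy=6,interpolation=cv2.INTER_CUBIC))
im=cv2.imread("pics/top11.png"); cv2.imwrite("pics/t11.png",cv2.resize(im[180:260,240:340],None,fx=6,fy=6,interpolation=cv2.INTER_CUBIC))
go([.5522+.0110*.9966+.078*-.082,.1428+.0110*.082+.078*.9966,.0297],4.7)
E
```

```text
t 15.32 pos [0.5224 0.22   0.0308] zang 4.71 F [-31.3  -0.6  30.6] open 0.0535 q [0.31 0.24 1.74 0.   1.18 0.22]
lin [0.0014 0.0004 0.0344] yaw 0.0002
```

View pics/s11.png

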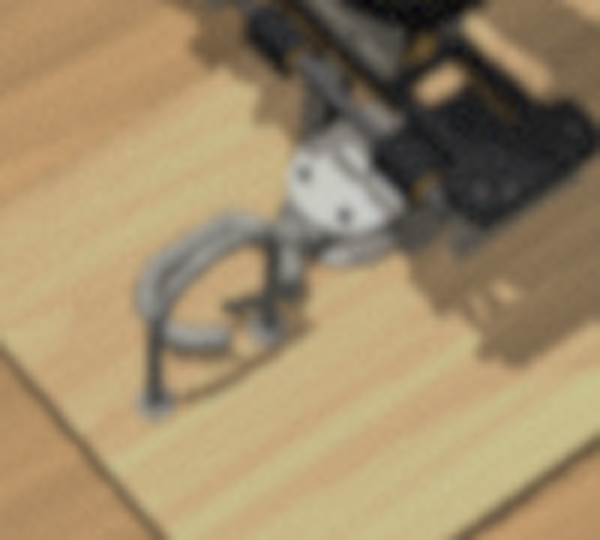

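View pics/t11.png

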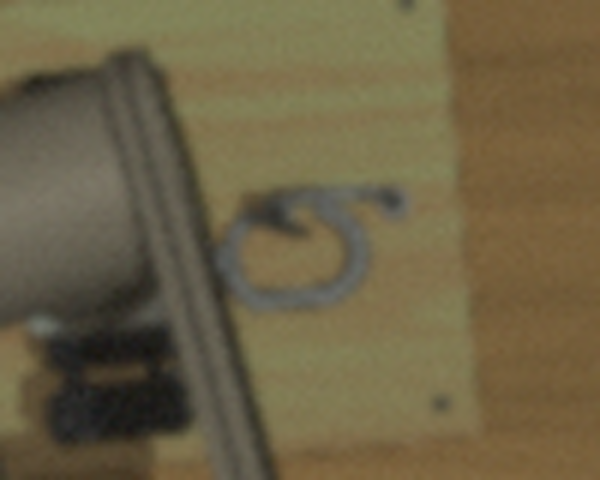

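```bash
python3 - <<'E'
from h import *
s=robot.read_state()
print(s["t"],s["force"],s["wrist_torque"],s["tool_pos"],s["joint_torque"].round(1))
im=cv2.imread("pics/scene11.png"); cv2.imwrite("pics/s11b.png",cv2.resize(im[60:240,290:450],None,fx=3.3,fy=3.3,interpolation=cv2.INTER_CUBIC))
L=np.array([.5522,.1428,.034])
print("leg at hook height: top",(proj("top",L)-[240,180]+.5)*6-.5,"scene",(proj("scene",L)-[300,140]+.5)*6-.5)
E
```

```text
15.325 [-31.33511254  -0.58622902  30.56425691] [-0.20494261  4.86288525 -0.68312929] [0.52235975 0.21997417 0.03075011] [ -5.7 -45.6 -47.   -2.9 -10.3  -0.7]
leg at hook height: top [274.0722489  212.10651223] scene [269.13638815 310.63241752]
```

View pics/s11b.png

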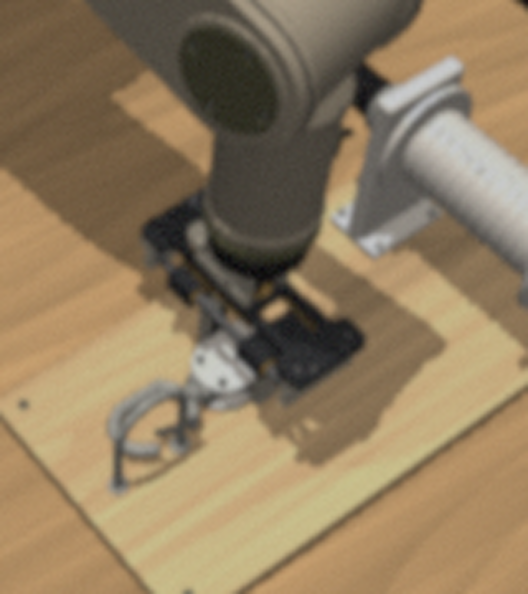

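The moment about the tool shows only about 9 N acting at the leg. The rest is friction, because the tool is pressing the block onto the board with 30 N. I'll ease it up about 1.5 mm before going on.

Request:
carry_out --increments '[{"linear": [0, -0.001, 0], "yaw": 0}, {"linear": [0, -0.0015, 0], "yaw": 0}, {"linear": [0, -0.002, 0], "yaw": 0}]'

```text
t: 15.7
tool_pos: [0.5194, 0.2199, 0.0311]
orientation: [-1.265, 1.166, -1.138]
force: [-6.1, 1.4, -2.6]
opening: 0.0538
```

```bash
python3 - <<'E'
from h import *
s=robot.read_state()
print(s["t"],s["force"],s["wrist_torque"],s["tool_pos"])
for n in("scene","top"): cv2.imwrite(f"pics/{n}12.png",robot.read_camera(n))
im=cv2.imread("pics/scene12.png"); cv2.imwrite("pics/s12.png",cv2.resize(im[140:230,300:400],None,fx=6,fy=6,interpolation=cv2.INTER_CUBIC))
im=cv2.imread("pics/top12.png"); cv2.imwrite("pics/t12.png",cv2.resize(im[180:260,240:340],None,fx=6,fy=6,interpolation=cv2.INTER_CUBIC))
go([0.5227,.2185,.0297],4.7)
E
```

```text
15.7 [-6.09746309  1.36780095 -2.55148551] [ 0.23880905  0.92580745 -0.47684637] [0.51942577 0.21988758 0.0310644 ]
t 15.8 pos [0.5194 0.2199 0.031 ] zang 4.68 F [-6.6  1.5 -0.7] open 0.0538 q [0.31 0.24 1.74 0.01 1.19 0.22]
lin [0.0016 0.0012 0.0032] yaw -0.0004
```

View pics/s12.png

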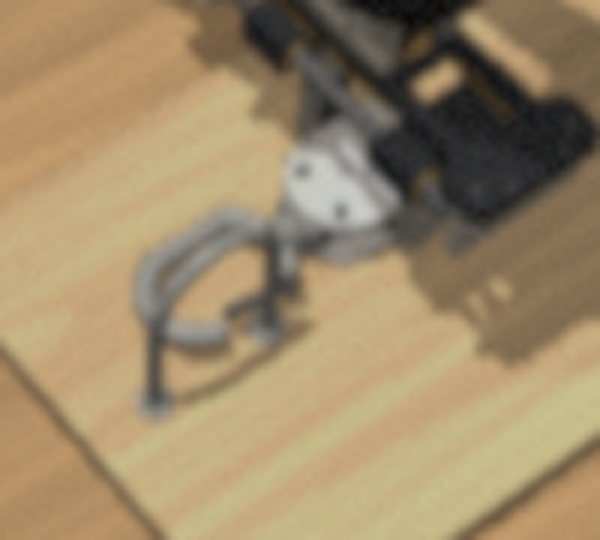

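View pics/t12.png

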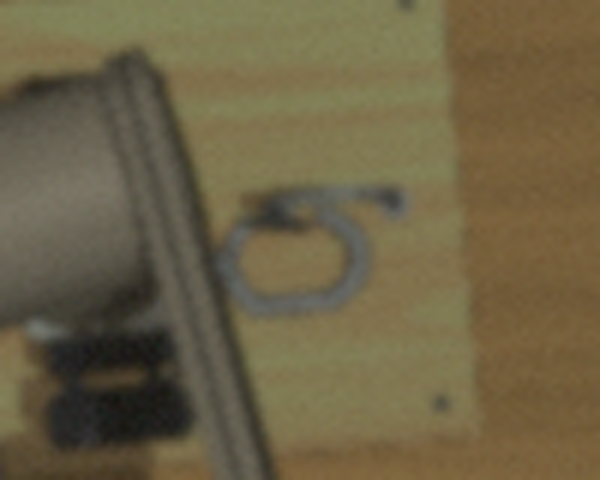

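```bash
python3 - <<'E'
from h import *
T=lambda u:c(u,6,(240,180)); S=lambda u:c(u,6,(300,140))
print(plane("top",T((371,253)),.034), plane("scene",S((135,283)),.034))
e=np.array([.5294,.0978,.034]); print("exp px",(proj("top",e)-[240,180]+.5)*6-.5,(proj("scene",e)-[300,140]+.5)*6-.5)
# spine lower edge outer: expected two points at (66,-28.5),(106,-28.5)
b=np.array([.5187,.2279]); h=np.array([.082,-.9966]); y=np.array([.9966,.082])
for q in [(66,-23),(106,-23),(101.5,23),(66,23)]:
    p=np.array([*(b+q[0]/1e3*h+q[1]/1e3*y),.034]); print(q,(proj("top",p)-[240,180]+.5)*6-.5,(proj("scene",p)-[300,140]+.5)*6-.5)
E
```

```text
[0.52951241 0.0906802  0.034     ] [0.50738974 0.10035839 0.034     ]
exp px [357.786042   253.36309062] [156.8625528  320.64152932]
(66, -23) [241.97273386 307.16924307] [237.67596298 213.47878994]
(106, -23) [316.12431963 300.18083228] [168.68462838 258.18046591]
(101.5, 23) [300.36341563 215.97392708] [240.00041481 321.67978144]
(66, 23) [234.75796964 222.12036311] [301.60332249 280.6953088 ]
```

```bash
python3 - <<'E'
from h import *
S=lambda u:c(u,6,(300,140))
h2=plane("scene",S((303,172)),.051)[:2];h1=plane("scene",S((341,212)),.051)[:2]
m=(h1+h2)/2; y=(h1-h2)/np.linalg.norm(h1-h2); h=np.array([y[1],-y[0]])
print(h1,h2,np.linalg.norm(h1-h2),"y ang",np.degrees(np.arctan2(y[1],y[0])),"hook ang",np.degrees(np.arctan2(h[1],h[0])))
b=m-.0362*h; print("centre",b)
L=np.array([.5522,.1428]); print("leg in block",(L-b)@h,(L-b)@y)
E
```

```text
[0.53493607 0.19271195] [0.50768732 0.19087756] 0.02731042575579605 y ang 3.8513610795448954 hook ang -86.14863892045511
centre [0.5188802 0.227913 ]
leg in block 0.08715882297215315 0.027527654092560402
```

The body's holes put the block at (0.519, 0.228), hook at -86°, with the leg at x=87, y=27 mm in the block frame. That matches the plan, and the force is now a clean 6 N at the leg. On with the push, slightly lifted.

Request:
carry_out --increments '[{"linear": [0, -0.001, 0.005], "yaw": 0}, {"linear": [0, -0.001, 0.01], "yaw": 0}, {"linear": [0, -0.001, 0.015], "yaw": 0}, {"linear": [0, -0.001, 0.02], "yaw": 0}]'

```text
t: 16.3
tool_pos: [0.5312, 0.2211, 0.0313]
orientation: [-1.279, 1.179, -1.131]
force: [-42.8, -4.4, 39.6]
opening: 0.0537
```

```bash
cat > leg.py <<'E'
from h import *
def chk(tag):
    s=robot.read_state(); print("F",s["force"].round(1),"T",s["wrist_torque"].round(2))
    p=s["tool_pos"][:2]; th=np.radians(4.7); bx=np.array([np.cos(th),np.sin(th)]); by=np.array([-bx[1],bx[0]])
    r=np.array([.5522,.1428])-p; print("leg in block by tool: x",-(r@by)+.008,"y",r@bx, "z",s["tool_pos"][2])
    for n in("scene","top"): cv2.imwrite(f"pics/{n}{tag}.png",robot.read_camera(n))
    im=cv2.imread(f"pics/scene{tag}.png"); cv2.imwrite(f"pics/s{tag}.png",cv2.resize(im[140:230,300:400],None,fx=6,fy=6,interpolation=cv2.INTER_CUBIC))
    im=cv2.imread(f"pics/top{tag}.png"); cv2.imwrite(f"pics/t{tag}.png",cv2.resize(im[180:260,240:340],None,fx=6,fy=6,interpolation=cv2.INTER_CUBIC))
    go([0,0,0],4.7)
E
python3 -c "
from leg import *; chk(13)"
```

```text
F [-42.8  -4.4  39.6] T [-0.79  7.04 -1.12]
leg in block by tool: x 0.08780106185591605 y 0.014505235767963202 z 0.03125038424793706
t 16.4 pos [0.5331 0.2215 0.0312] zang 4.65 F [-27.9  -0.4  24.5] open 0.0537 q [0.3  0.28 1.69 0.01 1.21 0.22]
lin [ 0.1776  0.0523 -0.5477] yaw -0.0009
```

View pics/s13.png

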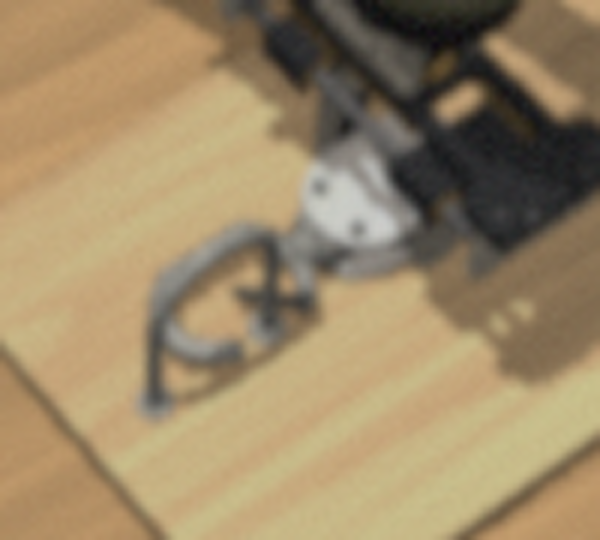

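```bash
python3 - <<'E'
from h import *
for v in ([-1.253,1.153,-1.145],[-1.265,1.166,-1.138],[-1.279,1.179,-1.131]):
    print(Ro.from_rotvec(v).as_matrix()[:,1].round(3))
s=robot.read_state(); R=Ro.from_rotvec(s["orientation"]).as_matrix(); print(s["force"],R[:,1].round(4))
E
```

```text
[-0.007 -0.001 -1.   ]
[-0.024 -0.002 -1.   ]
[-0.042 -0.004 -0.999]
[-27.93806298  -0.35793922  24.47052347] [-0.0383 -0.0031 -0.9993]
```

The tool tilts slightly as it is loaded (0.04 rad), and the block's leading edge digs into the board. I'll lift about 3 mm to free it, and keep the lift during the rest of the push.

Request:
carry_out --increments '[{"linear": [0, -0.003, 0], "yaw": 0}, {"linear": [0, -0.004, 0], "yaw": 0}, {"linear": [0, -0.004, 0.004], "yaw": 0}, {"linear": [0, -0.0045, 0.008], "yaw": 0}]'

```text
t: 16.9
tool_pos: [0.5359, 0.2221, 0.0322]
orientation: [-1.284, 1.185, -1.127]
force: [-12.2, 3.9, -3.7]
opening: 0.0538
```

```bash
python3 -c "
from leg import *; chk(14)"
```

```text
F [-12.2   3.9  -3.7] T [ 0.53  1.99 -0.9 ]
leg in block by tool: x 0.08833214305130482 y 0.00979193810519484 z 0.03218952021241552
t 17.0 pos [0.5368 0.2226 0.0324] zang 4.61 F [-8.1  6.3 -5.2] open 0.0535 q [0.3  0.3  1.67 0.01 1.22 0.21]
lin [ 0.1788  0.0585 -0.5508] yaw -0.0016
```

View pics/s14.png

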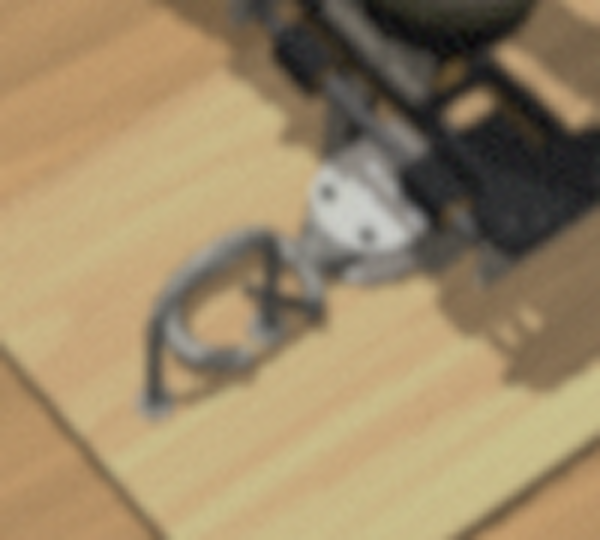

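View pics/t14.png

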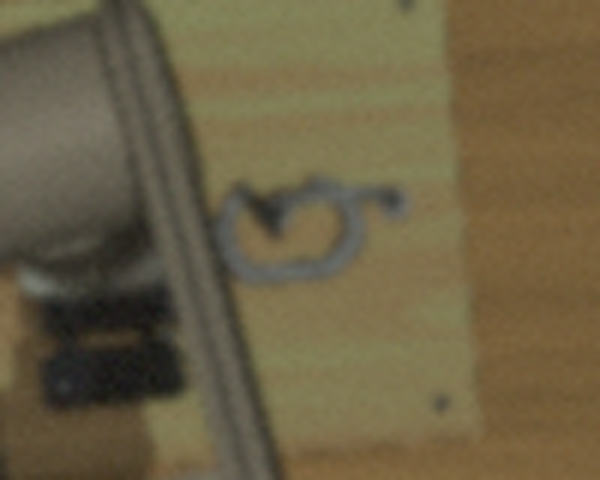

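The gate is swinging in: dark bar at top-crop (262,212), with the leg inside it. Forces are moderate and the block just clears the board. Continuing.

Request:
carry_out --increments '[{"linear": [0, -0.0005, 0.004], "yaw": 0}, {"linear": [0, -0.001, 0.008], "yaw": 0}, {"linear": [0, -0.001, 0.012], "yaw": 0}, {"linear": [0, -0.001, 0.016], "yaw": 0}]'

```text
t: 17.5
tool_pos: [0.5473, 0.2244, 0.0318]
orientation: [-1.29, 1.192, -1.122]
force: [-22.8, 2.1, 17.2]
opening: 0.0538
```

```bash
python3 -c "
from leg import *; chk(15)"
```

```text
F [-22.8   2.1  17.2] T [ 0.22  3.85 -0.82]
leg in block by tool: x 0.08977890344418979 y -0.0017678255865441696 z 0.031770585715529646
t 17.6 pos [0.549  0.2247 0.0318] zang 4.6 F [-13.1   4.1   7.6] open 0.0535 q [0.29 0.33 1.62 0.01 1.24 0.21]
lin [ 0.18    0.0627 -0.5626] yaw -0.0017
```

View pics/s15.png

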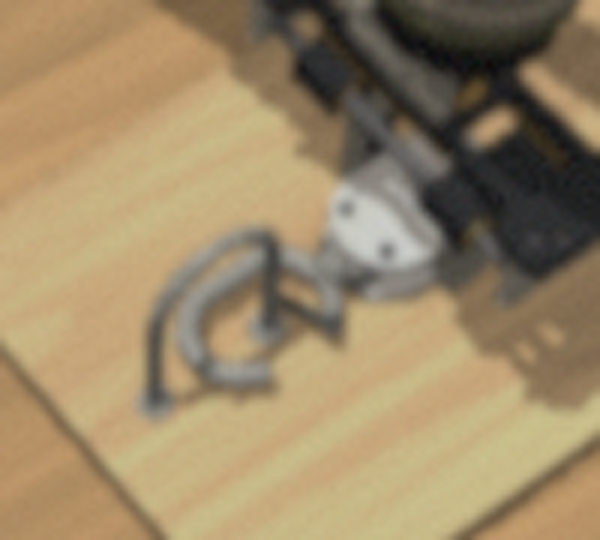

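View pics/t15.png

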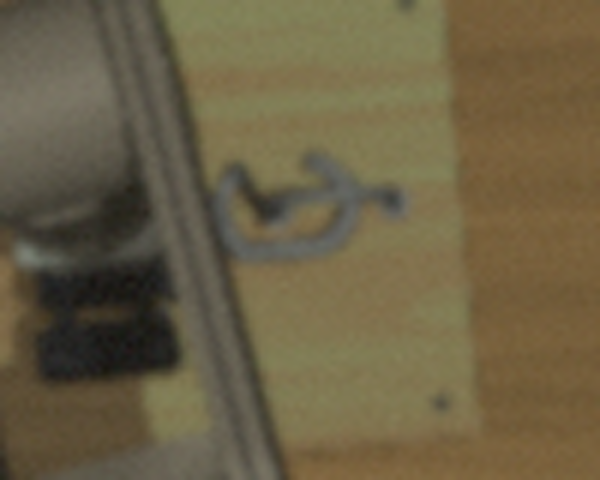

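The leg is past the nose and nearly at the gate's tip. Now a little further in, then draw towards the drum.

Request:
carry_out --increments '[{"linear": [0, -0.002, 0], "yaw": 0}, {"linear": [-0.002, -0.0025, 0.004], "yaw": 0}, {"linear": [-0.006, -0.0025, 0.006], "yaw": 0}, {"linear": [-0.01, -0.0025, 0.006], "yaw": 0}, {"linear": [-0.014, -0.0025, 0.006], "yaw": 0}]'

```text
t: 18.23
tool_pos: [0.5536, 0.239, 0.0334]
orientation: [-1.288, 1.19, -1.123]
force: [0.5, -0.5, -4.1]
opening: 0.0535
```

```bash
python3 -c "
from leg import *; chk(16)"
```

```text
F [ 0.5 -0.5 -4.1] T [-0.03 -0.15 -0.03]
leg in block by tool: x 0.1037738880975535 y -0.009296287772764601 z 0.03344371953560818
t 18.32 pos [0.5538 0.2394 0.0337] zang 4.62 F [-0.3 -0.4 -4.6] open 0.0538 q [0.31 0.36 1.59 0.02 1.25 0.23]
lin [ 0.1941  0.0652 -0.5685] yaw -0.0015
```

View pics/s16.png

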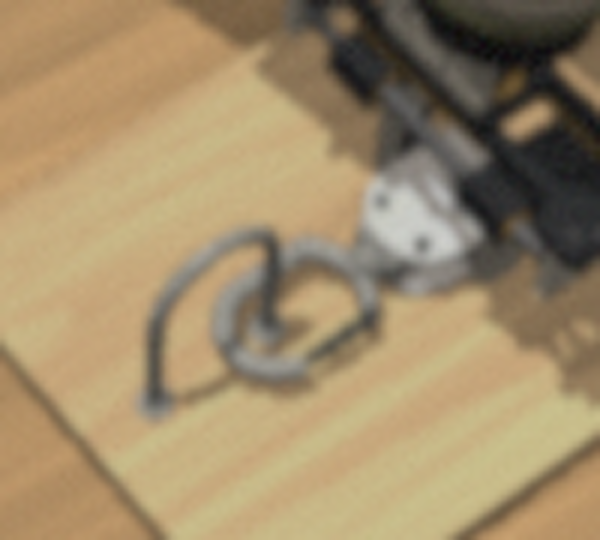

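View pics/t16.png

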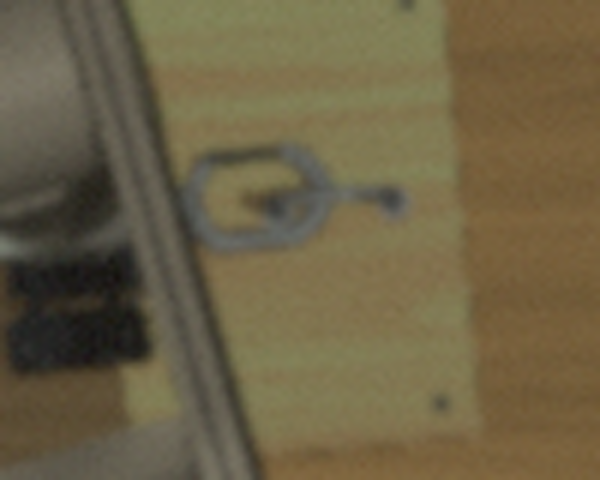

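The gate has sprung shut (dark bar straight from (377,315) to (310,358) in the scene crop), the leg is inside the hook, and the side force is zero. Now I'll measure the block from its holes.

```bash
cat >> leg.py <<'E'
def holes(a,b,z):
    S=lambda u:c(u,6,(300,140))
    h2=plane("scene",S(a),z)[:2];h1=plane("scene",S(b),z)[:2]
    m=(h1+h2)/2; y=(h1-h2)/np.linalg.norm(h1-h2); h=np.array([y[1],-y[0]]); b=m-.0362*h
    L=np.array([.5522,.1428]); print("span",np.linalg.norm(h1-h2),"hook ang",np.degrees(np.arctan2(h[1],h[0])),"centre",b,"leg in block",(L-b)@h,(L-b)@y)
E
python3 -c "
from leg import *; holes((382,203),(421,243),.0525)"
```

```text
span 0.026949578055250015 hook ang -85.78221909393606 centre [0.55248942 0.24739412] leg in block 0.10428955853423078 -0.007981288821776563
```

Request:
carry_out --increments '[{"linear": [-0.002, 0, -0.004], "yaw": 0}, {"linear": [-0.005, 0, -0.008], "yaw": 0}, {"linear": [-0.008, 0, -0.008], "yaw": 0}, {"linear": [-0.011, 0, -0.008], "yaw": 0}]'

```text
t: 18.82
tool_pos: [0.545, 0.2499, 0.0344]
orientation: [-1.287, 1.19, -1.123]
force: [0.1, -0.2, -4.9]
opening: 0.0536
```

```bash
python3 -c "
from leg import *; chk(17)"
```

```text
F [ 0.1 -0.2 -4.9] T [ 0.02 -0.19 -0.04]
leg in block by tool: x 0.11537946102587246 y -0.001578610746382011 z 0.034356249769196004
t 18.93 pos [0.545  0.2501 0.0344] zang 4.63 F [ 0.4  0.1 -3.7] open 0.0536 q [0.33 0.35 1.6  0.02 1.24 0.25]
lin [ 0.2054  0.0651 -0.5607] yaw -0.0011
```

View pics/s17.png

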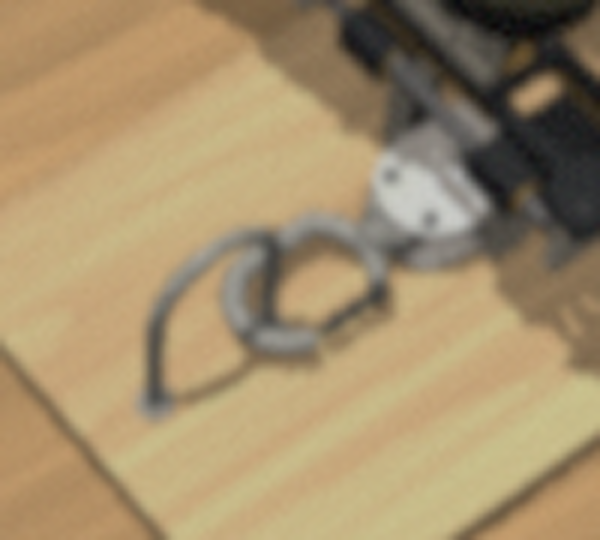

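The leg is now in the bend area with the gate shut, but there is no contact force yet. I'll draw gently further until it is felt.

Request:
carry_out --increments '[{"linear": [-0.001, 0.001, 0], "yaw": 0}, {"linear": [-0.002, 0.002, 0], "yaw": 0}, {"linear": [-0.003, 0.002, 0], "yaw": 0}]'

```text
t: 19.3
tool_pos: [0.5446, 0.253, 0.0321]
orientation: [-1.287, 1.19, -1.123]
force: [-0.1, 0.3, -4.2]
opening: 0.0537
```

```bash
python3 -c "
from leg import *; chk(18); holes((391,175),(431,218),.0515)"
```

```text
F [-0.1  0.3 -4.2] T [-0.03 -0.11  0.03]
leg in block by tool: x 0.11847206070113714 y -0.0014234333417151546 z 0.03213731014966305
t 19.4 pos [0.5446 0.2531 0.0323] zang 4.63 F [ 1.   0.1 -4.1] open 0.0536 q [0.34 0.35 1.6  0.02 1.24 0.25]
lin [ 0.2084  0.0631 -0.5606] yaw -0.0011

span 0.02878133046074201 hook ang -87.43996538732962 centre [0.54371533 0.25995666] leg in block 0.1174187142211847 0.0032432589139669947
```

Request:
carry_out --increments '[{"linear": [-0.001, 0, 0], "yaw": 0}, {"linear": [-0.002, 0, 0], "yaw": 0}, {"linear": [-0.003, 0, 0], "yaw": 0}]'

```text
t: 19.77
tool_pos: [0.5444, 0.2561, 0.0323]
orientation: [-1.287, 1.189, -1.123]
force: [0.8, -3.6, -5.3]
opening: 0.0537
```

```bash
python3 -c "
from leg import *; chk(19)"
```

```text
F [ 0.8 -3.6 -5.3] T [-0.48 -0.23  0.06]
leg in block by tool: x 0.12151315451039155 y -0.0015143929803237107 z 0.032280041605504683
t 19.88 pos [0.5444 0.256  0.0323] zang 4.64 F [ 0.6 -2.  -3.9] open 0.0539 q [0.34 0.35 1.6  0.02 1.24 0.26]
lin [ 0.2112  0.0632 -0.5607] yaw -0.001
```

View pics/s19.png

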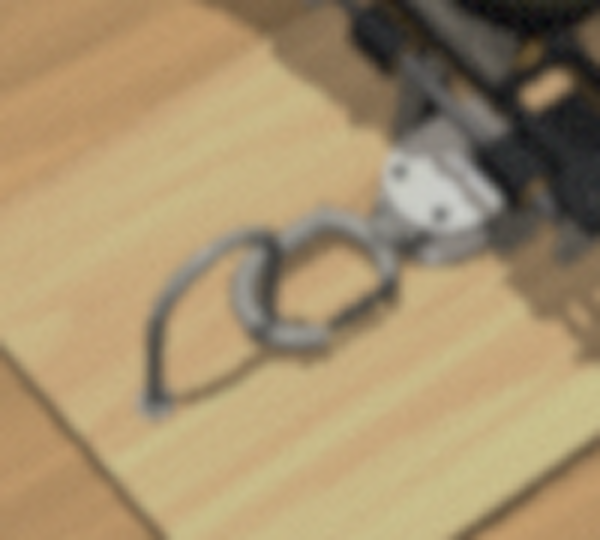

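View pics/t19.png

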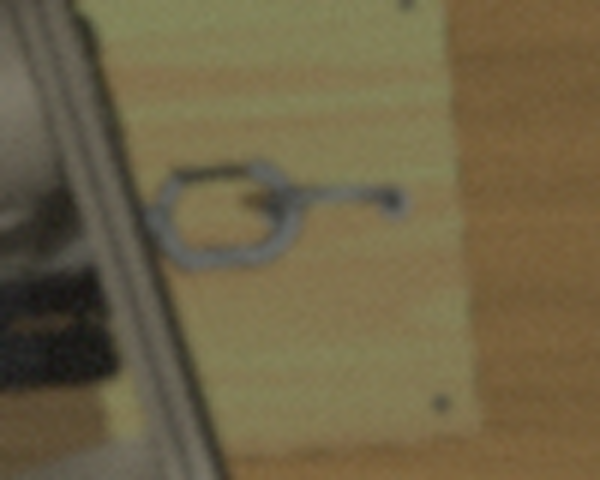

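Contact is felt (3.6 N along the pull), and the leg sits in the bend with the gate shut. Lowering to the board and letting go.

Request:
carry_out --increments '[{"linear": [0, 0.001, 0], "yaw": 0}, {"linear": [0, 0.0015, 0], "yaw": 0}, {"linear": [0, 0.002, 0], "yaw": 0}, {"linear": [0, 0.002, 0], "yaw": 0}]'

```text
t: 20.38
tool_pos: [0.5445, 0.256, 0.0318]
orientation: [-1.287, 1.189, -1.123]
force: [-5.7, -3.6, 8.8]
opening: 0.0537
```

Request:
carry_out --increments '[{"linear": [0, 0, 0], "yaw": 0}, {"linear": [0, 0, 0], "yaw": 0}, {"linear": [0, 0, 0], "yaw": 0}, {"linear": [0, 0, 0], "yaw": 0}, {"linear": [0, 0, 0], "yaw": 0}]' --gripper 0.85

```text
t: 21.0
tool_pos: [0.5445, 0.256, 0.0317]
orientation: [-1.287, 1.189, -1.123]
force: [0.1, 0.1, 0.1]
opening: 0.0791
```

Request:
carry_out --increments '[{"linear": [0, -0.015, 0], "yaw": 0}, {"linear": [0, -0.04, 0], "yaw": 0}, {"linear": [0, -0.08, 0], "yaw": 0}, {"linear": [0, -0.12, 0], "yaw": 0}, {"linear": [0, -0.13, -0.03], "yaw": 0}]'

```text
t: 21.62
tool_pos: [0.5249, 0.2546, 0.1684]
orientation: [-1.28, 1.185, -1.126]
force: [-0.3, 0.2, -0.0]
opening: 0.0792
```

Request:
carry_out --increments '[{"linear": [0, 0, -0.05], "yaw": 0}, {"linear": [0, 0, -0.1], "yaw": 0}, {"linear": [0, 0, -0.13], "yaw": 0}, {"linear": [0.05, 0, -0.13], "yaw": 0}, {"linear": [0.1, 0, -0.13], "yaw": 0}]'

```text
t: 22.25
tool_pos: [0.4034, 0.144, 0.1757]
orientation: [-1.279, 1.182, -1.125]
force: [0.9, 0.2, 0.0]
opening: 0.0789
```

```bash
python3 - <<'E'
from leg import *
chk(20)
im=cv2.imread("pics/scene20.png"); cv2.imwrite("pics/s20.png",cv2.resize(im[100:230,300:430],None,fx=4.6,fy=4.6,interpolation=cv2.INTER_CUBIC))
im=cv2.imread("pics/top20.png"); cv2.imwrite("pics/t20.png",cv2.resize(im[180:260,220:320],None,fx=7,fy=7,interpolation=cv2.INTER_CUBIC))
E
```

```text
F [0.9 0.2 0. ] T [-0.03 -0.11 -0.02]
leg in block by tool: x 0.021421838520133726 y 0.14817796715046383 z 0.1756535674877776
t 22.35 pos [0.404  0.1412 0.1755] zang 4.4 F [-0.2  0.1  0.8] open 0.0789 q [ 0.21 -0.28  1.97  0.01  1.49  0.13]
lin [ 0.1102  0.194  -0.4052] yaw -0.0052
```

View pics/s20.png

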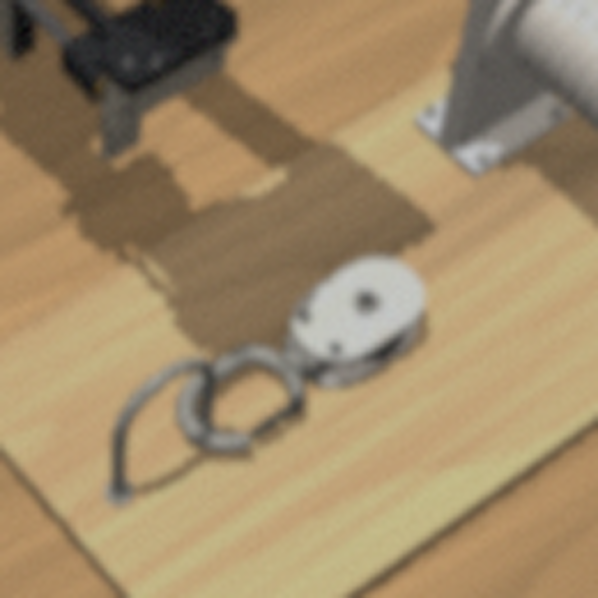

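View pics/t20.png

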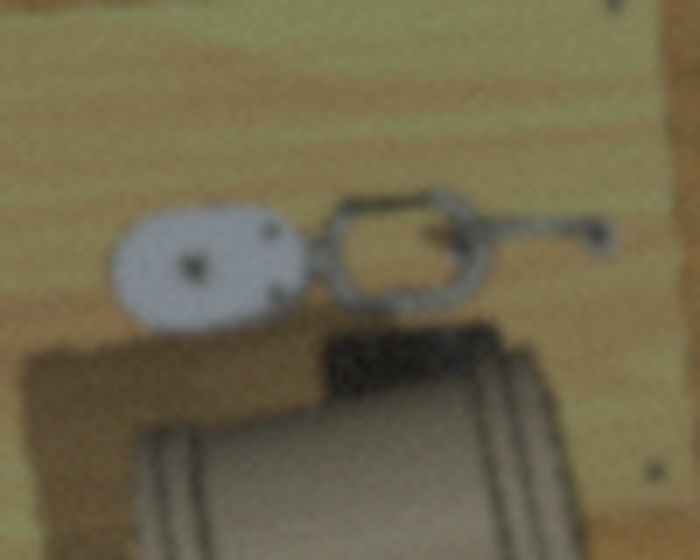

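```bash
python3 - <<'E'
from leg import *
T=lambda u:c(u,7,(220,180)); S=lambda u:c(u,4.6,(300,100))
L=np.array([.5522,.1428])
for n,C,u,hh in(("top",T,(194,268),((272,231),(277,294))),("scene",S,(367,301),((303,314),(335,348)))):
    p=plane(n,C(u),.05)[:2]; e=sum(plane(n,C(k),.05)[:2] for k in hh)/2-p; h=e/np.linalg.norm(e); y=np.array([-h[1],h[0]])
    print(n,p,"leg",(L-p)@h,(L-p)@y,"ang",np.degrees(np.arctan2(e[1],e[0])))
print(tri(T((194,268)),S((367,301))))
# bystanders vs start, rough
a=cv2.imread("pics/top0.png").astype(int); b=cv2.imread("pics/top20.png").astype(int); d=np.abs(a-b).sum(2)
for nm,(x0,x1,y0,y1) in dict(roll=(415,460,150,195),spanner=(370,395,135,185),eye=(392,425,195,250)).items(): print(nm,d[y0:y1,x0:x1].mean().round(1),(d[y0:y1,x0:x1]>90).sum())
E
```

```text
top [0.54301352 0.26335369] leg 0.12088178196393276 0.0022756365585500857 ang -86.72083098232238
scene [0.54188637 0.26470873] leg 0.12228177859682027 0.003908300235175628 ang -86.994853012791
[0.54294863 0.26317769 0.05238463]
roll 6.4 0
spanner 6.2 0
eye 6.0 0
```

Final checks:
- Gate shut (straight dark bar), with the leg inside the hook against the bend.
- Hook direction about -86.9° against -85.3° for the board line.
- Block flat, its top measured at 0.052 m against an expected 0.050 m.
- Bystanders unchanged and the gripper clear.

Handing in.

```bash
python3 -c "
from plant import robot
print(robot.close_job())"
```

```text
the job is handed in; nothing more can be done
None
```

The pulley block is hooked round the drum-side leg with its gate shut, lying flat on the board in line with the drum, and the job is handed in at about 22 s. No verdict came back.

**What I did:** I gripped the hook's spine, drew the block out of the bay onto the bench, and re-gripped it by the body. I laid it flat on the board at (-60, +90) mm from the leg and let go. With a fresh hold I pushed the hook past the leg until the gate sprang shut. Then I drew it towards the drum until I felt contact (about 3.6 N), lowered it, released it and backed off.

**Last checks:**
- **Gate and leg:** the pictures show the gate shut and the leg inside the hook, against the bend.
- **Alignment:** the hook is within about 2° of the line from U-bolt to drum.
- **Flatness:** the top of the block triangulates to 52 mm above the bench, against 50 mm expected.
- **Bystanders:** the eye block, roll and spanner look unchanged.
- **Arm:** the gripper is clear, with no force on the tool.

**What disagreed:**
- **Leg distance:** the images put the leg 121–122 mm along the hook. Step 2's upper limit is 121 mm, and 115 mm is the tight position. The bend would block anything much past 115 mm, so I took this as calibration and leg-position error and relied on the felt contact and the pictures.
- **Push force:** the tool tilted about 0.04 rad and pressed the block onto the board, with about 40 N each along the push and vertically at the wrist. Lifting the block a few millimetres cured this.

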